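# Clear the leaning rack and stand the stripped bars in it

### The job

First lift the screw tin out of the leaning rack by its handle and stand it upright on the round cork pad. Then take every aluminium bar from the rubber mat and lean it in the rack, square to the wall: its foot down on the rack's base against the stop strip and its upper end resting on the wall. Leave the screwdriver and the tape roll alone.

Things in the scene. Friction and masses are not known exactly. Their poses are not given: they have to be found in the camera images.
- rack: Fixed plywood leaning rack. Origin: centre of its underside; x points at its wall, y runs along it, z up. Base 216 (x) by 360 (y), top at z 20. Aluminium stop strip along the front: inner face x -85, outer -99, top z 38. Wall along the back: inner face x 85, outer 99, top z 240. A bar seated at stop and wall leans 50 deg from level: foot-end centre x -77, z 26, upper-end centre x 77, z 210.
- mat: Fixed black rubber mat, 340 (x) by 300 (y), 4 thick, flat on the table, on which the bars lie about 90 mm apart, roughly along its y. Origin: centre of its underside.
- pad: Fixed round cork pad, 136 in diameter, 4 thick, flat on the table; the tin is to stand here. Origin: centre of its underside.
- tin_grip (a point): Centre of the top bar of the screw tin's stiff arched handle: round 10 mm bar along the tin's own y, 76 long, 145 above the tin's bottom, 56 mm clear between it and the lid. The tin is a closed steel canister, 84 in diameter (lid 88), 84 high, 0.3 to 0.6 kg. Axes = tin axes, z up.
- tin_mid (a point): Centre of the screw tin's body, on its axis, 42 above its bottom; axes as tin_grip. At the start the tin stands in the rack between stop and wall.
- bar1_mid (a point): Centre of an aluminium bar (square profile 20 by 20, 240 long, 0.14 to 0.28 kg; may be absent: then None). Its own x runs along the bar; it is the same all round and both ends alike, so either end may be the foot.
- bar2_mid (a point): Centre of another such bar (may be absent: None); x along the bar.
- bar3_mid (a point): Centre of another such bar (may be absent: None); x along the bar.
- bar4_mid (a point): Centre of another such bar (may be absent: None); x along the bar.
- bar1_enda (a point): Centre of the end face of bar1 at its own +x, 120 mm from its centre.
- bar1_endb (a point): Centre of the end face of bar1 at its own -x, 120 mm from its centre.
- bar2_enda (a point): Centre of the end face of bar2 at its own +x, 120 mm from its centre.
- bar2_endb (a point): Centre of the end face of bar2 at its own -x, 120 mm from its centre.
- bar3_enda (a point): Centre of the end face of bar3 at its own +x, 120 mm from its centre.
- bar3_endb (a point): Centre of the end face of bar3 at its own -x, 120 mm from its centre.
- bar4_enda (a point): Centre of the end face of bar4 at its own +x, 120 mm from its centre.
- bar4_endb (a point): Centre of the end face of bar4 at its own -x, 120 mm from its centre.
- driver: Screwdriver lying on the far side, a bystander; origin under its middle, along its x.
- tape: Roll of grey tape, 90 in diameter, 30 high, lying flat on the far side, a bystander; origin at the centre of its underside.
Not all that is in view belongs to the job. Leave any purple look-alike of the part that bears bar3_mid alone.

How it is judged:
On the way, in this order (a step that is already met when the one before it is completed fails the run):
1. the tin stands upright on the cork pad (horizontal distance between tin_mid and pad below 0.03 m and height (world z) of tin_mid below 0.052 m and angle between tin_mid's own z axis and vertical below 0.1 rad and linear speed of tin below 0.03 m/s), for 0.3 s.
2. every bar leans in the rack, foot at the stop, upper end on the wall (((x of bar1_enda in the frame of rack between -0.092 and -0.062 m and z of bar1_enda in the frame of rack between 0.015 and 0.042 m and x of bar1_endb in the frame of rack between 0.055 and 0.09 m and z of bar1_endb in the frame of rack above 0.15 m and y of bar1_enda in the frame of rack between -0.18 and 0.18 m and y of bar1_endb in the frame of rack between -0.18 and 0.18 m) or (x of bar1_endb in the frame of rack between -0.092 and -0.062 m and z of bar1_endb in the frame of rack between 0.015 and 0.042 m and x of bar1_enda in the frame of rack between 0.055 and 0.09 m and z of bar1_enda in the frame of rack above 0.15 m and y of bar1_endb in the frame of rack between -0.18 and 0.18 m and y of bar1_enda in the frame of rack between -0.18 and 0.18 m)) and angle between the x axis of each of bar1_mid, bar2_mid, bar3_mid, bar4_mid and the y axis of rack, either way round above 1.22 rad and linear speed of each of bar1, bar2, bar3, bar4 below 0.03 m/s and ((x of bar2_enda in the frame of rack between -0.092 and -0.062 m and z of bar2_enda in the frame of rack between 0.015 and 0.042 m and x of bar2_endb in the frame of rack between 0.055 and 0.09 m and z of bar2_endb in the frame of rack above 0.15 m and y of bar2_enda in the frame of rack between -0.18 and 0.18 m and y of bar2_endb in the frame of rack between -0.18 and 0.18 m) or (x of bar2_endb in the frame of rack between -0.092 and -0.062 m and z of bar2_endb in the frame of rack between 0.015 and 0.042 m and x of bar2_enda in the frame of rack between 0.055 and 0.09 m and z of bar2_enda in the frame of rack above 0.15 m and y of bar2_endb in the frame of rack between -0.18 and 0.18 m and y of bar2_enda in the frame of rack between -0.18 and 0.18 m)) and ((x of bar3_enda in the frame of rack between -0.092 and -0.062 m and z of bar3_enda in the frame of rack between 0.015 and 0.042 m and x of bar3_endb in the frame of rack between 0.055 and 0.09 m and z of bar3_endb in the frame of rack above 0.15 m and y of bar3_enda in the frame of rack between -0.18 and 0.18 m and y of bar3_endb in the frame of rack between -0.18 and 0.18 m) or (x of bar3_endb in the frame of rack between -0.092 and -0.062 m and z of bar3_endb in the frame of rack between 0.015 and 0.042 m and x of bar3_enda in the frame of rack between 0.055 and 0.09 m and z of bar3_enda in the frame of rack above 0.15 m and y of bar3_endb in the frame of rack between -0.18 and 0.18 m and y of bar3_enda in the frame of rack between -0.18 and 0.18 m)) and ((x of bar4_enda in the frame of rack between -0.092 and -0.062 m and z of bar4_enda in the frame of rack between 0.015 and 0.042 m and x of bar4_endb in the frame of rack between 0.055 and 0.09 m and z of bar4_endb in the frame of rack above 0.15 m and y of bar4_enda in the frame of rack between -0.18 and 0.18 m and y of bar4_endb in the frame of rack between -0.18 and 0.18 m) or (x of bar4_endb in the frame of rack between -0.092 and -0.062 m and z of bar4_endb in the frame of rack between 0.015 and 0.042 m and x of bar4_enda in the frame of rack between 0.055 and 0.09 m and z of bar4_enda in the frame of rack above 0.15 m and y of bar4_endb in the frame of rack between -0.18 and 0.18 m and y of bar4_enda in the frame of rack between -0.18 and 0.18 m))), for 0.3 s.
At the end, for the whole second after the job is handed in: Tin upright on the pad (within 30 mm of its centre); every bar present at rest in the rack, foot end on the base within about 15 mm of the stop, upper end within about 22 mm of the wall and over 150 mm above the rack's underside, square to the wall within 20 degrees (all of step 1 and all of step 2); the robot touches nothing.
It fails at once if a bar was set in the rack while the tin still stood in it (x of tin_mid in the frame of rack between -0.1 and 0.1 m and y of tin_mid in the frame of rack between -0.18 and 0.18 m and z of tin_mid in the frame of rack below 0.08 m and ((x of bar1_mid in the frame of rack between -0.1 and 0.1 m and y of bar1_mid in the frame of rack between -0.18 and 0.18 m and z of bar1_mid in the frame of rack below 0.13 m) or (x of bar2_mid in the frame of rack between -0.1 and 0.1 m and y of bar2_mid in the frame of rack between -0.18 and 0.18 m and z of bar2_mid in the frame of rack below 0.13 m) or (x of bar3_mid in the frame of rack between -0.1 and 0.1 m and y of bar3_mid in the frame of rack between -0.18 and 0.18 m and z of bar3_mid in the frame of rack below 0.13 m) or (x of bar4_mid in the frame of rack between -0.1 and 0.1 m and y of bar4_mid in the frame of rack between -0.18 and 0.18 m and z of bar4_mid in the frame of rack below 0.13 m))).
It fails at once if the screwdriver was disturbed (moved over 40 mm) (distance of driver from where it was at the start of the episode above 0.04 m).
It fails at once if the tape roll was disturbed (moved over 40 mm) (distance of tape from where it was at the start of the episode above 0.04 m).
Of bar1, bar2, bar3, bar4 only 3 to 4 are there at a start; the rules pass over those that are not, and their reading is None.
At some moment in a run one of tin, bar1, bar2, bar3, bar4 may be knocked a few centimetres aside while the robot is not near it.
Once in a run the grip may slacken for a moment while it holds something.
It also fails if it takes over 210 s, if anything falls off the work surface, if the arm or the gripper's body presses on something with over 40 N, if the wrist force passes 120 N, or if a joint passes its speed limit or range.

### The arm

A 6-joint arm with a two-finger parallel gripper is mounted at the origin on the work surface. World frame = base frame: x ahead of the robot, y to its left, z up, the work surface at z = 0. Lengths are in m, angles in rad, forces in N, time in s.
With the tool pointing down it reaches from about 0.35 to 0.775 m from the base axis. Payload 7.3 kg.
Tool frame: the origin (TCP) lies on the centre line of the jaws, within the pads' length; the fingertips stand 11 mm ahead of it and the grasp point (between the pads) lies 8 mm behind it; y points along the fingers, z is the direction in which the jaws open and shut, and the axes are right-handed (so a half turn about y gives the same grasp; the last joint's range is limited). The gripper opens to 92 mm and grips with 3 to 60 N. Pads are 19 mm wide; open, the fingers measure 130 mm over their backs; the gripper's body (75 mm by 190 mm) begins 47 mm behind the grasp point.
Start: joints at [0.964, 0.342, 1.524, -0, 1.275, -0.146], TCP at [0.233, 0.47, 0.238] pointing down, gripper open.
Joint ranges: [-2.53, 2.53], [-0.77, 2.02], [0.04, 2.7], [-1, 4.14], [0.28, 2.66], [-3.11, 3.11]. Speed limits (rad/s): [2.57, 2.57, 3.14, 3.14, 3.14, 3.14].

### API

Orientations are given as [roll, pitch, yaw] about the fixed x, y, z axes, in that order (R = Rz(yaw) Ry(pitch) Rx(roll)).
In Python, from cell import robot, cams gives the robot as it stands.
- The arm moves only by the tool apply_moves, never from a script. Its argument "plan" is a list of rows, each a list of 7 numbers: the shift along the tool's x, y, z in m, then the turn, a rotation vector about the tool's x, y, z in degrees, then the gripper command: -1 is fully open, 1 is shut, values between are in proportion. A call has exactly 5 rows; each row is the pose to reach, as a shift and turn from the pose commanded when the call began, along the tool's axes at that moment; what a row does not reach only later rows make up. A row lasts 1/8 s, in which the tool goes at most 62.5 mm and 10.7 degrees, less where a joint would pass 70% of its speed; a pose out of reach is approached as far as the arm can. A call with a gripper value outside its range is refused whole. The fingers move at their own pace and stop on an object; "squeeze" is the grip in N (left out, the last holds). Time passes only in rows, so rows that repeat a pose let the fingers close, or fill a call up. It gives the time, the measured TCP pose, the force and the opening at its end, in the units of the state.
- robot.observe(): the state, without advancing time (a new reading comes with each control period).
- cams.read_camera(name): name is "side" or "top" or "wrist"; returns the picture (420x560x3 uint8, blue, green, red); there is no depth.
- cams.calibration(name): a dict with "fx", "fy", "cx", "cy" (pixels), "extrinsics" (4x4, takes a point from world to camera coordinates); the wrist camera has in their place "T_tool_cam" (4x4, takes a point from camera to tool coordinates, whose origin is the TCP and whose axes are the tool frame's). Camera axes: x right, y up, looking along -z (the intrinsics and any distortion apply to the point x, -y, -z); pixel columns grow to the right and rows downward; lengths in m; the calibration is good to about 2 mm. A picture is of the moment at which its call begins: read the wrist's pose just before it. calibration takes no time and is no camera call.
- robot.hand_in(): hands the job in, once; it reports no verdict.
The state is a dict: "time": time; "qpos": joint angles; "qvel": joint speeds; "joint_efforts": joint torques, N m; "tool_pos": TCP position; "tool_rot": TCP orientation; "contact_force": force on the tool from outside, world axes, zero at the start; "torque": the same for the moment, N m; "opening": finger opening in m.
Only numpy, scipy, OpenCV 4.12 (cv2) and the standard library are available. Lean on these libraries where they do the work, as an engineer would, in place of code of your own. Each camera call takes 0.05 s, during which the arm holds its last target. There are 200 camera calls.

## Working session

There is one attempt and no reset: what is moved stays moved. The work goes in short steps, Python scripts to look and compute and a tool call to move; the robot and the scene stay as the last step left them, time stands still between calls to the robot, and variables do not carry over. Pictures are saved under pics/ and viewed, about 12 in all and at most 16, crops included, and the job is handed in when it is done.

Besides the shell and the picture viewer there is one more tool, called as name(argument=value, ...) on one line, values as JSON. apply_moves: Moves the arm, as the interface text tells. Its arguments: {"type":"object","properties":{"plan":{"type":"array","items":{"type":"array","items":{"type":"number"}}},"squeeze":{"type":"number"}},"required":["plan"]}

```bash
ls; mkdir -p pics; python3 - <<'E'
from cell import robot,cams
import cv2,numpy as np
np.set_printoptions(precision=4,suppress=True)
for n in ["top","side"]:
    cv2.imwrite(f"pics/{n}0.png",cams.read_camera(n)); print(n,cams.calibration(n))
print(cams.calibration("wrist"))
print(robot.observe())
E
```

```text
pics
top {'fx': 472.6814934107434, 'fy': 472.6814934107434, 'cx': 279.6105944830745, 'cy': 203.84319189498447, 'extrinsics': array([[ 0.1082, -0.9941, -0.0011, -0.1142],
       [ 0.9715,  0.1055,  0.2123, -0.5024],
       [-0.2109, -0.0241,  0.9772, -1.0441],
       [ 0.    ,  0.    ,  0.    ,  1.    ]])}
side {'fx': 425.80886245729386, 'fy': 425.80886245729386, 'cx': 283.354494698841, 'cy': 207.84424427098733, 'extrinsics': array([[ 0.7568, -0.6533, -0.0188, -0.4162],
       [ 0.4338,  0.4806,  0.7621, -0.2526],
       [-0.4889, -0.585 ,  0.6472, -0.888 ],
       [ 0.    ,  0.    ,  0.    ,  1.    ]])}
{'fx': 336.9010778930949, 'fy': 336.9010778930949, 'cx': 281.62878224938885, 'cy': 212.7547987740478, 'T_tool_cam': array([[-0.    , -0.9628, -0.2703, -0.0723],
       [-0.0008,  0.2703, -0.9628, -0.1486],
       [ 1.    ,  0.0002, -0.0008, -0.0008],
       [ 0.    ,  0.    ,  0.    ,  1.    ]])}
{'time': 0.1, 'qpos': array([ 0.964 ,  0.3427,  1.5249, -0.    ,  1.2754, -0.146 ]), 'qvel': array([ 0.0014, -0.0009, -0.0052,  0.0003, -0.0001,  0.0006]), 'joint_efforts': array([  0.0015, -43.2007, -24.4691,   0.0719,   0.0526,  -0.0001]), 'tool_pos': array([0.2332, 0.47  , 0.2371]), 'tool_rot': array([-1.5722,  0.0002, -0.4608]), 'contact_force': array([-0.5615, -0.4124,  0.0272]), 'torque': array([-0.0203, -0.0116, -0.0132]), 'opening': 0.09208742393119379}
```

View pics/top0.png

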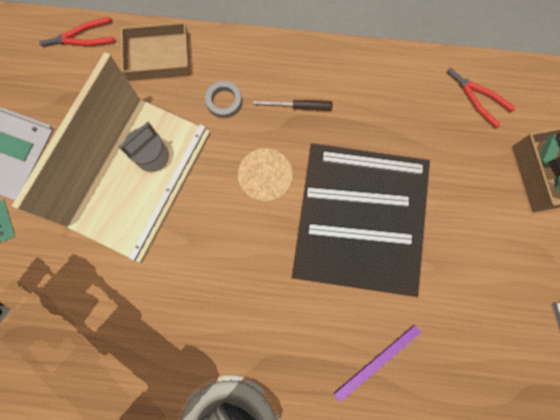

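View pics/side0.png

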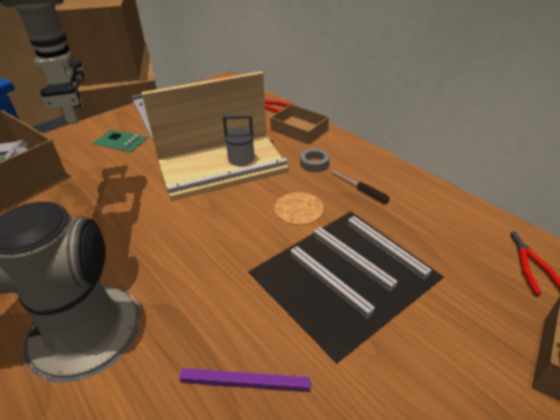

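Top view: three light bars on the mat at (372,162), (358,197) and (360,234). The purple look-alike is at (378,362), the tin at (148,148) in the rack, the pad at (265,175), the tape at (223,98) and the driver at (292,104).

Things that could be mistaken for a bar: the purple bar (378,362) and the rack's stop strip (170,190). For the tin, the tape roll (223,98). I choose the three white bars and the canister at (148,148).

```bash
cat > h.py <<'E'
from cell import robot,cams
import cv2,numpy as np
from scipy.spatial.transform import Rotation as Rot
np.set_printoptions(precision=4,suppress=True)
C={n:cams.calibration(n) for n in("top","side","wrist")}
def toolT(s):
    T=np.eye(4);T[:3,:3]=Rot.from_euler('xyz',s['tool_rot']).as_matrix();T[:3,3]=s['tool_pos'];return T
def camT(n,s=None):   # camera->world
    return toolT(s)@C[n]['T_tool_cam'] if n=='wrist' else np.linalg.inv(C[n]['extrinsics'])
def ray(n,uv,s=None):
    c=C[n];T=camT(n,s);uv=np.atleast_2d(np.array(uv,float))
    d=np.c_[(uv[:,0]-c['cx'])/c['fx'],-(uv[:,1]-c['cy'])/c['fy'],-np.ones(len(uv))]
    return T[:3,3],d@T[:3,:3].T
def onplane(n,uv,z,s=None):
    o,d=ray(n,uv,s);return o+d*((z-o[2])/d[:,2])[:,None]
def proj(n,P,s=None):
    c=C[n];T=np.linalg.inv(camT(n,s));p=np.atleast_2d(P)@T[:3,:3].T+T[:3,3]
    return np.c_[c['cx']-c['fx']*p[:,0]/p[:,2],c['cy']+c['fy']*p[:,1]/p[:,2]]
def tri(a,ua,b,ub,sa=None,sb=None):
    A=[];B=[]
    for n,u,s in((a,ua,sa),(b,ub,sb)):
        o,d=ray(n,u,s);d=d[0]/np.linalg.norm(d[0]);M=np.eye(3)-np.outer(d,d);A.append(M);B.append(M@o)
    x,r,_,_=np.linalg.lstsq(np.vstack(A),np.hstack(B),rcond=None);return x,np.sqrt(r)
E
python3 - <<'E'
from h import *
im=cv2.imread("pics/top0.png");hsv=cv2.cvtColor(im,cv2.COLOR_BGR2HSV)
# mat + bars
mat=(hsv[...,2]<45).astype(np.uint8);mat=cv2.morphologyEx(mat,cv2.MORPH_CLOSE,np.ones((15,15)))
cs,_=cv2.findContours(mat,cv2.RETR_EXTERNAL,cv2.CHAIN_APPROX_NONE)
c=[c for c in cs if cv2.pointPolygonTest(c,(365,215),False)>=0][0]
print("mat",cv2.contourArea(c)); hull=np.zeros_like(mat);cv2.fillPoly(hull,[cv2.convexHull(c)],1)
q=cv2.approxPolyDP(cv2.convexHull(c),8,True)[:,0];print(q.tolist(),onplane("top",q,.004))
b=((hsv[...,2]>110)&(hsv[...,1]<70)&(hull>0)).astype(np.uint8);b=cv2.morphologyEx(b,cv2.MORPH_CLOSE,np.ones((5,5)))
cs,_=cv2.findContours(b,cv2.RETR_EXTERNAL,cv2.CHAIN_APPROX_NONE)
for c in cs:
    if cv2.contourArea(c)<200: continue
    r=cv2.minAreaRect(c);bx=cv2.boxPoints(r);P=onplane("top",bx,.024);m=P.mean(0)
    e=[P[1]-P[0],P[2]-P[1]];e.sort(key=np.linalg.norm)
    print("bar",r,m,[np.linalg.norm(x) for x in e],"yaw",np.degrees(np.arctan2(e[1][1],e[1][0])))
h=hsv
pad=((h[...,0]>8)&(h[...,0]<22)&(h[...,2]>190)&(h[...,1]>90)).astype(np.uint8)
pad[:, :225]=0;pad[:,300:]=0;pad[:130]=0;pad[220:]=0
P=np.argwhere(pad)[:,::-1];
el=cv2.minEnclosingCircle(P.astype(np.float32));print("pad",len(P),el,P.mean(0),onplane("top",el[0],.004),onplane("top",P.mean(0),.004))
a=cv2.resize(im[45:265,5:225],None,fx=2.7,fy=2.7,interpolation=cv2.INTER_CUBIC)
s=cv2.imread("pics/side0.png");a2=cv2.resize(s[70:200,145:295],None,fx=4,fy=4,interpolation=cv2.INTER_CUBIC)
cv2.imwrite("pics/c_top.png",a);cv2.imwrite("pics/c_side.png",a2)
E
```

```text
Traceback (most recent call last):
IndexError: list index out of range
```

```bash
python3 - <<'E'
from h import *
im=cv2.imread("pics/top0.png");hsv=cv2.cvtColor(im,cv2.COLOR_BGR2HSV);h=hsv
print(im[215,365],im[250,330])
hull=np.zeros((420,560),np.uint8);q=np.array([(312,147),(427,161),(416,292),(295,276)]);cv2.fillPoly(hull,[q],1)
print("mat",onplane("top",[(310,145),(429,160),(418,294),(293,278)],.004))
b=((h[...,2]>110)&(h[...,1]<70)&(hull>0)).astype(np.uint8);b=cv2.morphologyEx(b,cv2.MORPH_CLOSE,np.ones((5,5),np.uint8))
cs,_=cv2.findContours(b,cv2.RETR_EXTERNAL,cv2.CHAIN_APPROX_NONE)
for c in cs:
    if cv2.contourArea(c)<200: continue
    r=cv2.minAreaRect(c);bx=cv2.boxPoints(r);P=onplane("top",bx,.024);m=P.mean(0)
    e=[P[1]-P[0],P[2]-P[1]];e.sort(key=np.linalg.norm)
    print("bar",r,m,[np.linalg.norm(x) for x in e],"yaw",np.degrees(np.arctan2(e[1][1],e[1][0])))
pad=((h[...,0]>8)&(h[...,0]<22)&(h[...,2]>190)&(h[...,1]>90)).astype(np.uint8)
pad[:, :225]=0;pad[:,300:]=0;pad[:130]=0;pad[220:]=0
P=np.argwhere(pad)[:,::-1];
el=cv2.minEnclosingCircle(P.astype(np.float32));print("pad",len(P),el,P.mean(0),onplane("top",el[0],.004),onplane("top",P.mean(0),.004))
a=cv2.resize(im[45:265,5:225],None,fx=2.7,fy=2.7,interpolation=cv2.INTER_CUBIC)
s=cv2.imread("pics/side0.png");a2=cv2.resize(s[70:200,145:295],None,fx=4,fy=4,interpolation=cv2.INTER_CUBIC)
cv2.imwrite("pics/c_top.png",a);cv2.imwrite("pics/c_side.png",a2)
E
```

```text
[60 65 67] [61 70 72]
mat [[ 0.6803 -0.1172  0.004 ]
 [ 0.6731 -0.4143  0.004 ]
 [ 0.3434 -0.4023  0.004 ]
 [ 0.3486 -0.1086  0.004 ]]
bar ((359.91094970703125, 233.89109802246094), (104.08089447021484, 10.945408821105957), 5.710593223571777) [ 0.4667 -0.254   0.024 ] [np.float64(0.026170438711047534), np.float64(0.2447614867410045)] yaw -89.59857168824256
bar ((357.509521484375, 196.39370727539062), (102.11164855957031, 10.796337127685547), 5.1021647453308105) [ 0.5565 -0.2418  0.024 ] [np.float64(0.02669238306445828), np.float64(0.24442236390496755)] yaw -89.07284517330955
bar ((372.4693908691406, 162.23281860351562), (100.76306915283203, 10.566815376281738), 7.4958577156066895) [ 0.6457 -0.2716  0.024 ] [np.float64(0.02704440992948851), np.float64(0.24456806149070082)] yaw -91.69044535423056
pad 4572 ((261.0, 176.72471618652344), 55.526668548583984) [261.4899 181.8913] [[ 0.5855 -0.0051  0.004 ]] [[ 0.5726 -0.0078  0.004 ]]
```

View pics/c_top.png

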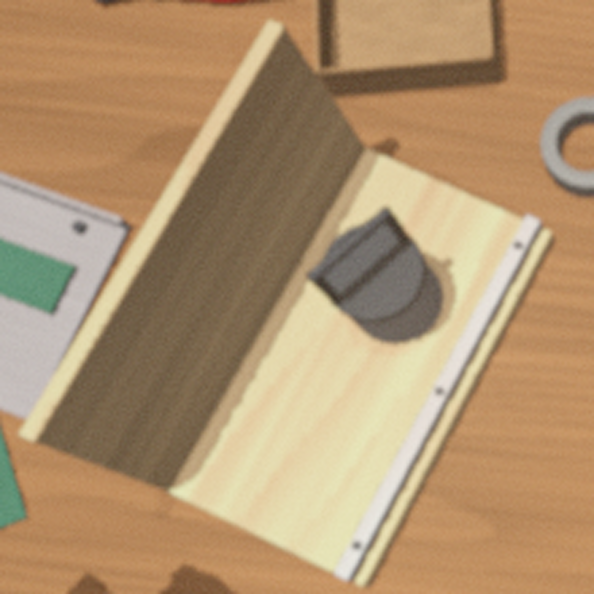

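View pics/c_side.png

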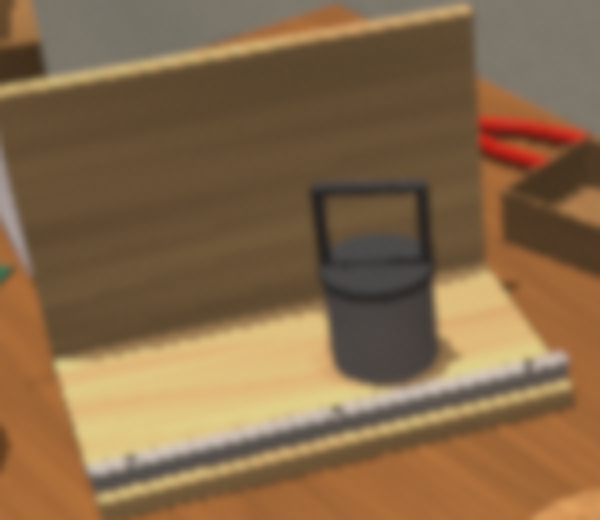

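The crops show the canister with its arched handle standing on the rack base. The handle's top bar is at about top px (135,135) and side px (237.5,116.5), and the stop strip, wall and seam corners are clear.

```bash
python3 - <<'E'
from h import *
f=lambda x,y:(x/2.7+5,y/2.7+45)
g=lambda x,y:(x/4+145,y/4+70)
obs={'strip_in':([(530,215),(335,574)],.038,-85),'strip_out':([(541,222),(348,582)],.038,-99),'wall_in':([(285,26),(40,440)],.24,85),'wall_out':([(272,20),(20,437)],.24,99),'seam':([(370,150),(170,490)],.02,85)}
ctr=[];W=[];L=[]
for k,(p,z,x) in obs.items():
    P=onplane("top",[f(*q) for q in p],z);W+=list(P[:,:2]);L+=[(x/1000,-.18),(x/1000,.18)];d=P[0]-P[1]
    print(k,P[:,:2].ravel(),np.linalg.norm(d),np.degrees(np.arctan2(d[1],d[0])))
W=np.array(W);L=np.array(L)
for sgn in(1,):
    a=L-L.mean(0);b=W-W.mean(0)
    # rigid 2D fit
    th=np.arctan2((a[:,0]*b[:,1]-a[:,1]*b[:,0]).sum(),(a*b).sum());R=np.array([[np.cos(th),-np.sin(th)],[np.sin(th),np.cos(th)]])
    t=W.mean(0)-R@L.mean(0);print("rack",t,np.degrees(th),"res",(L@R.T+t-W))
print("rack-front ends",)
for a_,b_ in(((388,211),(428,185)),((315,276),(312,187)),((351,243),(370,186))):
    x,r=tri("top",f(*a_),"side",g(*b_));print("handle",x,r,R.T@(x[:2]-t))
S=cv2.imread("pics/side0.png");T=cv2.imread("pics/top0.png")
# pad edges by hand, bbox from the view
P=onplane("top",[(239,175),(292,175),(265,149),(265,201)],.004);print("pad",P,P.mean(0))
P=onplane("side",[(275,208),(323,208),(299,193),(299,223.5)],.004);print("pad side",P.mean(0))
def rk(x,y,z): return [*(R@np.array([x,y])+t),z]
for n,P in(("side",[rk(-.099,-.18,.038),rk(-.099,.18,.038),rk(.085,-.18,.24),rk(.085,.18,.24)]),): print(n,proj(n,P))
E
```

```text
strip_in [0.6917 0.1531 0.352  0.2718] 0.3598663007113388 -19.26520682080804
strip_out [0.6861 0.1422 0.3464 0.2596] 0.3593562939192922 -19.06844194970993
wall_in [0.747  0.3168 0.4098 0.4305] 0.3558657704070953 -18.63433497142729
wall_out [0.7509 0.3276 0.4104 0.4452] 0.3602183819128931 -19.041313479519744
seam [0.7461 0.3145 0.4102 0.4349] 0.3568097442101216 -19.709452630141413
rack [0.5495 0.2936] 70.83097087334784 res [[-0.0001  0.0011]
 [-0.0004  0.0006]
 [ 0.0009 -0.0013]
 [ 0.0005 -0.0005]
 [ 0.0004 -0.0021]
 [-0.0024  0.0024]
 [ 0.0011  0.0004]
 [ 0.0016  0.001 ]
 [ 0.0013  0.0002]
 [-0.0029 -0.0019]]
rack-front ends
handle [0.6364 0.2375 0.1661] [0.0032] [-0.0245 -0.1005]
handle [0.5724 0.2859 0.1695] [0.0011] [ 0.0003 -0.0242]
handle [0.6048 0.2625 0.1673] [0.0011] [-0.0112 -0.0624]
pad [[ 0.584   0.0493  0.004 ]
 [ 0.5981 -0.0805  0.004 ]
 [ 0.6577 -0.0066  0.004 ]
 [ 0.5257 -0.0219  0.004 ]] [ 0.5914 -0.0149  0.004 ]
pad side [ 0.5929 -0.0158  0.004 ]
side [[286.9881 160.6126]
 [167.0206 189.3459]
 [263.2006  73.0611]
 [141.3322  94.6097]]
```

Measurements agree: rack at (0.550, 0.294) yaw 70.8°, fit residual about 2 mm. The handle height is 0.167 (expected 0.165), pad at (0.592, −0.015), and bar lengths are about 0.244. The gripper body would hit the wall if it came straight down on the handle, so I'll tilt 25° about the handle.

```bash
cat >> h.py <<'E'
def pose(yaw,rx=0,rz=0):  # deg; down pose at yaw, then local tilt
    return Rot.from_euler('z',yaw,degrees=True)*Rot.from_euler('x',-90,degrees=True)*Rot.from_euler('x',rx,degrees=True)*Rot.from_euler('z',rz,degrees=True)
def step(p0,R0,p1,R1,name=''):
    sh=R0.inv().apply(np.array(p1)-p0)*1000;rv=np.degrees((R0.inv()*R1).as_rotvec())
    print(name,'shift mm',sh.round(1),'turn',rv.round(1))
def chain(wps):
    s=robot.observe();p,R=s['tool_pos'],Rot.from_euler('xyz',s['tool_rot'])
    for n,p1,R1 in wps: step(p,R,p1,R1,n);p,R=np.array(p1),R1
def st():
    s=robot.observe();print('t',s['time'],'p',s['tool_pos'],'rpy',np.degrees(s['tool_rot']).round(1),'F',s['contact_force'].round(1),'op',round(s['opening'],4),'q',s['qpos'].round(2));return s
RK=np.array([.5495,.2936]);RY=70.8
E
python3 - <<'E'
from h import *
R=pose(-37,25);a=R.as_matrix()[:,1];G=np.array([.605,.2625,.1655]);print(a)
chain([('A',[.42,.22,.40],R),('B',G-.09*a,R),('C',G+.008*a,R)])
E
```

```text
[ 0.2543  0.3375 -0.9063]
A shift mm [ 278.4 -162.7 -141.1] turn [25.  10.4 -2.3]
B shift mm [122.2 183.9  32.6] turn [0. 0. 0.]
C shift mm [-0. 98.  0.] turn [0. 0. 0.]
```

apply_moves(plan=[[0.056, -0.033, -0.028, 5, 2, 0, -1], [0.111, -0.065, -0.056, 10, 4, -1, -1], [0.167, -0.098, -0.085, 15, 6, -1, 0], [0.2, -0.117, -0.101, 20, 8, -2, 0], [0.23, -0.135, -0.117, 25, 10.4, -2.3, 0]])

```text
time: 0.72
tool_pos: [0.3885, 0.2615, 0.3742]
tool_rot: [-1.129, -0.002, -0.648]
contact_force: [0.4, -0.1, -0.7]
opening: 0.0666
```

```bash
python3 - <<'E'
from h import *
st()
R=pose(-37,25);a=R.as_matrix()[:,1];G=np.array([.605,.2625,.1655])
chain([('A',[.42,.22,.40],R),('B',G-.09*a,R),('C',G+.008*a,R)])
E
```

```text
t 0.725 p [0.3885 0.2615 0.3742] rpy [-64.7  -0.1 -37.1] F [ 0.4 -0.1 -0.7] op 0.0666 q [ 0.25 -0.07  1.72  0.3   1.15 -0.75]
A shift mm [ 50.2 -29.3  -1.7] turn [-0.3 -0.1  0.1]
B shift mm [122.2 183.9  32.6] turn [0. 0. 0.]
C shift mm [-0. 98.  0.] turn [0. 0. 0.]
```

apply_moves(plan=[[0.05, 0.01, 0.005, 0, 0, 0, 0], [0.09, 0.05, 0.012, 0, 0, 0, 0], [0.13, 0.1, 0.022, 0, 0, 0, 0], [0.172, 0.155, 0.031, 0, 0, 0, 0], [0.172, 0.155, 0.031, 0, 0, 0, 0]])

```text
time: 1.35
tool_pos: [0.5815, 0.2339, 0.2401]
tool_rot: [-1.139, 0.006, -0.646]
contact_force: [-0.1, 0.1, -0.5]
opening: 0.0456
```

```bash
python3 - <<'E'
from h import *
s=st();cv2.imwrite("pics/w1.png",cams.read_camera("wrist"))
G=np.array([.605,.2625,.1655]);u=np.array([np.cos(np.radians(-37)),np.sin(np.radians(-37)),0])
print("expected handle px",proj("wrist",[G-.038*u,G,G+.038*u],s))
R=pose(-37,25);a=R.as_matrix()[:,1];chain([('C',G+.008*a,R)])
E
```

```text
t 1.35 p [0.5815 0.2339 0.2401] rpy [-65.3   0.4 -37. ] F [-0.1  0.1 -0.5] op 0.0456 q [ 0.11  0.36  1.57  0.39  0.95 -1.01]
expected handle px [[284.6313 172.368 ]
 [284.6651 224.7628]
 [284.6961 272.9936]]
C shift mm [ 2.1 92.6  1.4] turn [ 0.2 -0.1 -0.2]
```

View pics/w1.png

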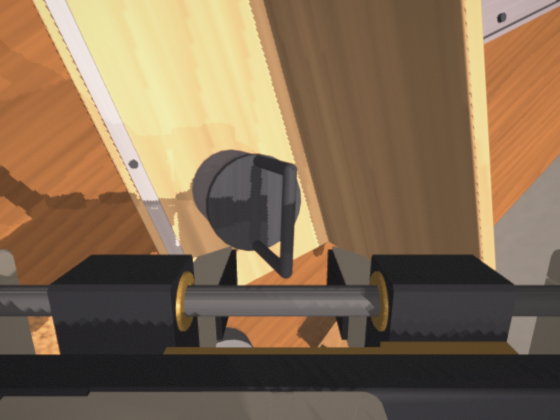

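Wrist view: the handle's top bar runs from (290,167) to (286,273), within 3–5 px of the prediction and centred between the fingers. I'll go in.

apply_moves(plan=[[0.002, 0.03, 0.003, 0, 0, 0, 0], [0.002, 0.06, 0.003, 0, 0, 0, 0], [0.002, 0.092, 0.003, 0, 0, 0, 0], [0.002, 0.092, 0.003, 0, 0, 0, 0], [0.002, 0.092, 0.003, 0, 0, 0, 0.9]], squeeze=35)

```text
time: 2.02
tool_pos: [0.608, 0.267, 0.1658]
tool_rot: [-1.131, -0.002, -0.645]
contact_force: [0.6, 0.1, 0.1]
opening: 0.0398
```

apply_moves(plan=[[0, 0, 0, 0, 0, 0, 1], [0, 0, 0, 0, 0, 0, 1], [0, 0, 0, 0, 0, 0, 1], [0, 0, 0, 0, 0, 0, 1], [0, 0, 0, 0, 0, 0, 1]], squeeze=35)

```text
time: 2.65
tool_pos: [0.6082, 0.2667, 0.1638]
tool_rot: [-1.133, -0.0, -0.645]
contact_force: [-1.4, -1.5, 3.3]
opening: 0.0088
```

```bash
python3 - <<'E'
from h import *
s=st();R=Rot.from_euler('xyz',s['tool_rot'])
p=s['tool_pos'];chain([('lift',p+[0,0,.16],R)])
E
```

```text
t 2.65 p [0.6082 0.2667 0.1638] rpy [-64.9  -0.  -37. ] F [-1.4 -1.5  3.3] op 0.0088 q [ 0.16  0.5   1.59  0.43  0.78 -1.03]
lift shift mm [   0.1 -144.9   67.9] turn [0. 0. 0.]
```

apply_moves(plan=[[0, -0.018, 0.0085, 0, 0, 0, 1], [0, -0.045, 0.021, 0, 0, 0, 1], [0, -0.072, 0.034, 0, 0, 0, 1], [0, -0.099, 0.0465, 0, 0, 0, 1], [0, -0.118, 0.055, 0, 0, 0, 1]])

```text
time: 3.28
tool_pos: [0.6074, 0.2666, 0.2938]
tool_rot: [-1.134, 0.001, -0.645]
contact_force: [0.8, 0.4, -3.9]
opening: 0.009
```

```bash
python3 - <<'E'
from h import *
s=st();R=Rot.from_euler('xyz',s['tool_rot'])
p=s['tool_pos'];chain([('to pad',[.592,-.015,p[2]],pose(-37,25)),('x',[.592,-.015,p[2]-.12],pose(-37,25))])
E
```

```text
t 3.275 p [0.6074 0.2666 0.2938] rpy [-65.    0.1 -37. ] F [ 0.8  0.4 -3.9] op 0.009 q [ 0.16  0.38  1.4   0.34  1.07 -0.89]
to pad shift mm [ 157.   -99.2 -212.3] turn [-0.   0.  -0.1]
x shift mm [  0.  108.8 -50.7] turn [0. 0. 0.]
```

apply_moves(plan=[[0.012, -0.0075, -0.016, 0, 0, 0, 1], [0.034, -0.0215, -0.046, 0, 0, 0, 1], [0.056, -0.0355, -0.076, 0, 0, 0, 1], [0.078, -0.0495, -0.106, 0, 0, 0, 1], [0.1, -0.063, -0.135, 0, 0, 0, 1]])

```text
time: 3.9
tool_pos: [0.5973, 0.0863, 0.2922]
tool_rot: [-1.135, 0.002, -0.645]
contact_force: [0.4, -0.0, -3.8]
opening: 0.0087
```

apply_moves(plan=[[0.02, -0.0125, -0.027, 0, 0, 0, 1], [0.038, -0.024, -0.051, 0, 0, 0, 1], [0.05, -0.032, -0.068, 0, 0, 0, 1], [0.057, -0.036, -0.077, 0, 0, 0, 1], [0.057, -0.036, -0.077, 0, 0, 0, 1]])

```text
time: 4.53
tool_pos: [0.5924, -0.0151, 0.2927]
tool_rot: [-1.134, 0.001, -0.646]
contact_force: [-0.2, 0.7, -2.9]
opening: 0.0088
```

```bash
python3 - <<'E'
from h import *
s=st();cv2.imwrite("pics/side1.png",cams.read_camera("side"))
p=s['tool_pos'];chain([('x',[.594,-.012,.165],pose(-37,25)),('y',[.594,-.012,.145],pose(-37,25))])
E
```

```text
t 4.525 p [ 0.5924 -0.0151  0.2927] rpy [-65.    0.1 -37. ] F [-0.2  0.7 -2.9] op 0.0088 q [-0.37  0.33  1.47  0.44  1.25 -1.42]
x shift mm [  0.1 117.  -51.6] turn [-0.1 -0.  -0.1]
y shift mm [ 0.  18.1 -8.5] turn [0. 0. 0.]
```

View pics/side1.png

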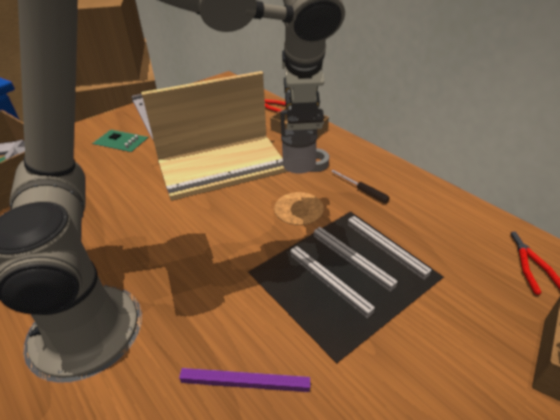

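The tin hangs upright in the gripper at (300,150), above the pad (299,208). Now I'll lower it.

apply_moves(plan=[[0, 0.025, -0.011, 0, 0, 0, 1], [0, 0.052, -0.023, 0, 0, 0, 1], [0, 0.08, -0.035, 0, 0, 0, 1], [0, 0.105, -0.0465, 0, 0, 0, 1], [0, 0.117, -0.052, 0, 0, 0, 1]])

```text
time: 5.2
tool_pos: [0.5933, -0.0113, 0.1639]
tool_rot: [-1.134, 0.003, -0.644]
contact_force: [-0.5, 1.1, -3.0]
opening: 0.0086
```

apply_moves(plan=[[0, 0.004, -0.002, 0, 0, 0, 1], [0, 0.008, -0.004, 0, 0, 0, 1], [0, 0.012, -0.0056, 0, 0, 0, 1], [0, 0.016, -0.0075, 0, 0, 0, 1], [0, 0.017, -0.008, 0, 0, 0, 1]])

```text
time: 5.82
tool_pos: [0.595, -0.0132, 0.1478]
tool_rot: [-1.132, -0.003, -0.646]
contact_force: [-0.4, -1.7, 6.9]
opening: 0.009
```

apply_moves(plan=[[0, -0.001, 0.001, 0, 0, 0, 0.7], [0, -0.001, 0.001, 0, 0, 0, 0.4], [0, -0.001, 0.001, 0, 0, 0, 0], [0, -0.001, 0.001, 0, 0, 0, 0], [0, -0.001, 0.001, 0, 0, 0, 0]])

```text
time: 6.45
tool_pos: [0.5942, -0.0123, 0.1478]
tool_rot: [-1.133, 0.0, -0.645]
contact_force: [0.3, 0.4, -0.7]
opening: 0.0449
```

apply_moves(plan=[[0, -0.02, 0, 0, 0, 0, 0], [0, -0.05, 0, 0, 0, 0, 0], [0, -0.09, 0, 0, 0, 0, 0], [0, -0.13, 0, 0, 0, 0, 0], [0, -0.18, 0, 0, 0, 0, 0]])

```text
time: 7.08
tool_pos: [0.5477, -0.0734, 0.3116]
tool_rot: [-1.133, 0.002, -0.645]
contact_force: [0.6, 1.1, -0.1]
opening: 0.046
```

```bash
python3 - <<'E'
from h import *
s=st()
a=cams.read_camera("side");b=cams.read_camera("top")
cv2.imwrite("pics/st2.png",np.hstack([cv2.resize(a[60:340,230:510],(400,400)),cv2.resize(b[100:340,200:440],(400,400))]));cv2.imwrite("pics/side2.png",a);cv2.imwrite("pics/top2.png",b)
E
```

```text
t 7.075 p [ 0.5477 -0.0734  0.3116] rpy [-64.9   0.1 -37. ] F [ 0.6  1.1 -0.1] op 0.046 q [-0.51  0.27  1.5   0.45  1.34 -1.54]
```

View pics/st2.png

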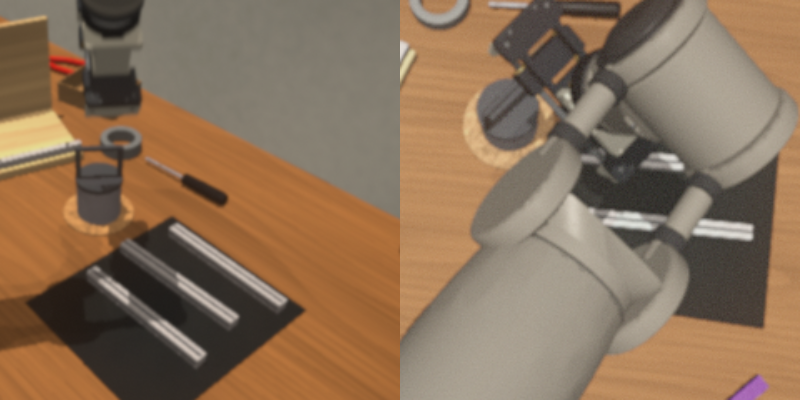

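The tin stands upright on the pad, near centre, and the three bars are unchanged. Next is the far bar. I hover above it with the wrist camera.

```bash
python3 - <<'E'
from h import *
chain([('hover',[.6475,-.2716,.17],pose(-91.7))])
E
```

```text
hover shift mm [ 195.2   92.4 -151.1] turn [-23.5  53.8 -11.5]
```

apply_moves(plan=[[0.033, 0.01, -0.025, -3.9, 9, -1.9, -0.3], [0.065, 0.02, -0.05, -7.8, 17.9, -3.8, -0.3], [0.098, 0.03, -0.076, -11.7, 26.9, -5.7, -0.3], [0.145, 0.05, -0.11, -15.6, 35.8, -7.6, -0.3], [0.185, 0.08, -0.14, -19.5, 44.8, -9.5, -0.3]])

```text
time: 7.8
tool_pos: [0.6412, -0.2603, 0.1783]
tool_rot: [-1.508, 0.033, -1.445]
contact_force: [-0.6, 0.4, 0.1]
opening: 0.0595
```

```bash
python3 - <<'E'
from h import *
st();chain([('hover',[.6475,-.2716,.17],pose(-91.7))])
E
```

```text
t 7.8 p [ 0.6412 -0.2603  0.1783] rpy [-86.4   1.9 -82.8] F [-0.6  0.4  0.1] op 0.0595 q [-0.52  0.68  1.12  0.07  1.31 -0.67]
hover shift mm [12.3  8.1  4.3] turn [-3.4  8.8 -2.2]
```

apply_moves(plan=[[0.012, 0.008, 0.004, -3.4, 8.8, -2.2, -0.3], [0.012, 0.008, 0.004, -3.4, 8.8, -2.2, -0.3], [0.012, 0.008, 0.004, -3.4, 8.8, -2.2, -0.3], [0.012, 0.008, 0.004, -3.4, 8.8, -2.2, -0.3], [0.012, 0.008, 0.004, -3.4, 8.8, -2.2, -0.3]])

```text
time: 8.43
tool_pos: [0.6462, -0.2698, 0.1722]
tool_rot: [-1.568, 0.001, -1.594]
contact_force: [-0.1, -0.2, 0.4]
opening: 0.0598
```

```bash
cat >> h.py <<'E'
def barw(fn,guess,yaw):
    """measure a bar on the mat in the wrist view near guess (x,y); show and plan the grasp"""
    s=st();im=cams.read_camera("wrist");cv2.imwrite(fn,im);h=cv2.cvtColor(im,cv2.COLOR_BGR2HSV)
    u=np.array([np.cos(np.radians(yaw)),np.sin(np.radians(yaw)),0])
    G=np.array([*guess,.024]);print("expect ends px",proj("wrist",[G-.12*u,G,G+.12*u],s).round(0).tolist())
    m=((h[...,2]>105)&(h[...,1]<60)).astype(np.uint8);m[255:]=0
    m=cv2.morphologyEx(m,cv2.MORPH_CLOSE,np.ones((7,7),np.uint8))
    for c in cv2.findContours(m,cv2.RETR_EXTERNAL,cv2.CHAIN_APPROX_NONE)[0]:
        if cv2.contourArea(c)<600: continue
        r=cv2.minAreaRect(c);P=onplane("wrist",cv2.boxPoints(r),.024,s);e=[P[1]-P[0],P[2]-P[1]];e.sort(key=np.linalg.norm)
        a=np.degrees(np.arctan2(e[1][1],e[1][0]));a=a-180*round((a+90)/180)
        print("px",np.round(r[0]),"c",P.mean(0)[:2],"yvals",P[:,1].min().round(3),P[:,1].max().round(3),"size",[round(np.linalg.norm(x),3) for x in e],"yaw",a.round(1))
E
python3 - <<'E'
from h import *
barw("pics/w2.png",(.6475,-.2716),-91.7)
E
```

```text
t 8.425 p [ 0.6462 -0.2698  0.1722] rpy [-89.8   0.1 -91.3] F [-0.1 -0.2  0.4] op 0.0598 q [-0.51  0.72  1.06  0.    1.36 -0.48]
expect ends px [[284.0, 59.0], [282.0, 203.0], [282.0, 319.0]]
px [281. 156.] c [ 0.647  -0.2364] yvals -0.322 -0.151 size [np.float64(0.021), np.float64(0.17)] yaw -90.8
px [ 78. 147.] c [ 0.4715 -0.2258] yvals -0.322 -0.13 size [np.float64(0.03), np.float64(0.186)] yaw -88.3
px [182. 138.] c [ 0.5628 -0.2213] yvals -0.324 -0.119 size [np.float64(0.032), np.float64(0.2)] yaw -87.2
```

View pics/w2.png

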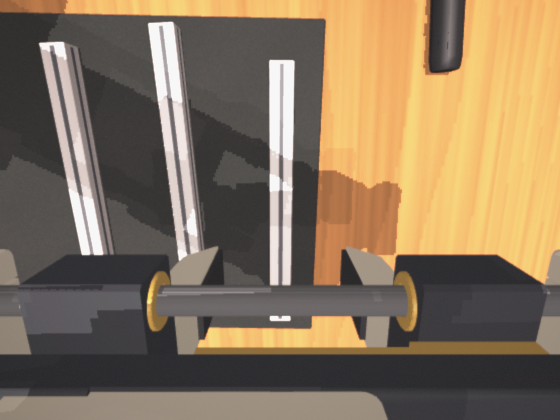

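The wrist view shows the bar at px (281,156), centred between the fingers, and its ends match the prediction. I'll descend and grip.

apply_moves(plan=[[0.001, 0.04, 0.001, 0, 0, 0, -0.3], [0.001, 0.08, 0.001, 0, 0, 0, -0.3], [0.001, 0.12, 0.001, 0, 0, 0, -0.3], [0.001, 0.14, 0.001, 0, 0, 0, -0.3], [0.001, 0.149, 0.001, 0, 0, 0, -0.3]])

```text
time: 9.1
tool_pos: [0.6473, -0.2706, 0.0214]
tool_rot: [-1.57, 0.002, -1.594]
contact_force: [1.1, -0.5, -0.2]
opening: 0.0599
```

```bash
python3 - <<'E'
from h import *
st()
E
```

```text
t 9.1 p [ 0.6473 -0.2706  0.0214] rpy [-90.    0.1 -91.4] F [ 1.1 -0.5 -0.2] op 0.0599 q [-0.51  0.87  1.2   0.    1.07 -0.48]
```

apply_moves(plan=[[0, 0.003, 0, 0, 0, 0, -0.3], [0, 0.003, 0, 0, 0, 0, 0.4], [0, 0.003, 0, 0, 0, 0, 1], [0, 0.003, 0, 0, 0, 0, 1], [0, 0.003, 0, 0, 0, 0, 1]], squeeze=45)

```text
time: 9.72
tool_pos: [0.6476, -0.2706, 0.0193]
tool_rot: [-1.569, 0.001, -1.595]
contact_force: [-1.2, 0.1, 0.5]
opening: 0.0244
```

apply_moves(plan=[[0, 0, 0, 0, 0, 0, 1], [0, 0, 0, 0, 0, 0, 1], [0, -0.01, 0, 0, 0, 0, 1], [0, -0.04, 0, 0, 0, 0, 1], [0, -0.1, 0, 0, 0, 0, 1]])

```text
time: 10.35
tool_pos: [0.6458, -0.2698, 0.1169]
tool_rot: [-1.576, 0.005, -1.595]
contact_force: [0.5, -0.8, -1.5]
opening: 0.0194
```

apply_moves(plan=[[0, -0.05, 0, 0, 0, 0, 1], [0, -0.1, 0, 0, 0, 0, 1], [0, -0.14, 0, 0, 0, 0, 1], [0, -0.18, 0, 0, 0, 0, 1], [0, -0.2, 0, 0, 0, 0, 1]])

```text
time: 10.98
tool_pos: [0.6475, -0.2711, 0.3223]
tool_rot: [-1.566, -0.0, -1.594]
contact_force: [0.6, -1.6, -1.8]
opening: 0.0194
```

```bash
cat >> h.py <<'E'
def rk(x,y,z): 
    c,s=np.cos(np.radians(RY)),np.sin(np.radians(RY));return np.array([RK[0]+c*x-s*y,RK[1]+s*x+c*y,z])
def placep(yr,dx=0,dz=0,off=-.004,lean=50):
    """TCP pose for bar seated at rack y=yr (+dx,dz in the rack frame); off = TCP ahead of bar centre along approach"""
    R=pose(RY-180,0,lean);return rk(dx,yr,.118+dz)+R.as_matrix()[:,1]*off,R
E
python3 - <<'E'
from h import *
st()
print(placep(-.11)[0])
p,R=placep(-.11,-.03,.12);chain([('mid',[.50,-.02,.36],pose(-100,0,20)),('pre',p,R)])
E
```

```text
t 10.975 p [ 0.6475 -0.2711  0.3223] rpy [-89.7  -0.  -91.3] F [ 0.6 -1.6 -1.8] op 0.0194 q [-0.51  0.67  0.76  0.    1.71 -0.48]
[0.6524 0.2545 0.1206]
mid shift mm [-247.5  -38.5 -153.2] turn [ 1.2  8.6 20. ]
pre shift mm [-210.2  203.6   97.6] turn [ 5.3  7.6 29.9]
```

apply_moves(plan=[[-0.04, -0.007, -0.025, 0.2, 1.7, 4, 1], [-0.09, -0.015, -0.056, 0.5, 3.4, 8, 1], [-0.14, -0.023, -0.088, 0.7, 5.2, 12, 1], [-0.19, -0.03, -0.118, 1, 6.9, 16, 1], [-0.23, -0.036, -0.143, 1.2, 8.6, 20, 1]])

```text
time: 11.6
tool_pos: [0.5083, -0.0358, 0.3561]
tool_rot: [-1.575, 0.353, -1.747]
contact_force: [0.8, -0.5, -2.6]
opening: 0.0199
```

```bash
python3 - <<'E'
from h import *
st()
p,R=placep(-.11,-.03,.12);print(p);chain([('pre',p,R)])
E
```

```text
t 11.6 p [ 0.5083 -0.0358  0.3561] rpy [ -90.2   20.2 -100.1] F [ 0.8 -0.5 -2.6] op 0.0199 q [-0.43  0.26  1.37  0.34  1.61 -0.26]
[0.6425 0.2262 0.2406]
pre shift mm [-224.2  205.4   87.1] turn [ 5.5  7.5 29.7]
```

apply_moves(plan=[[-0.035, 0.02, 0.014, 0.9, 1.2, 5, 1], [-0.08, 0.05, 0.031, 1.8, 2.5, 10, 1], [-0.125, 0.085, 0.048, 2.7, 3.7, 15, 1], [-0.165, 0.12, 0.064, 3.6, 5, 20, 1], [-0.2, 0.155, 0.077, 4.5, 6.2, 25, 1]])

```text
time: 12.22
tool_pos: [0.6276, 0.1878, 0.278]
tool_rot: [-1.565, 0.79, -1.874]
contact_force: [0.1, 0.9, -2.2]
opening: 0.0199
```

```bash
python3 - <<'E'
from h import *
st()
p,R=placep(-.11,-.03,.12);print(p);chain([('pre',p,R)])
E
```

```text
t 12.225 p [0.6276 0.1878 0.278 ] rpy [ -89.6   45.3 -107.4] F [ 0.1  0.9 -2.2] op 0.0199 q [-0.17  0.45  1.5   0.85  1.21 -0.19]
[0.6425 0.2262 0.2406]
pre shift mm [-2.4 55.5  2.4] turn [1.  1.3 4.7]
```

```bash
cat >> h.py <<'E'
def seat(yr,x,z,lean,off=-.005):
    R=pose(RY-180,0,lean);return rk(x,yr,z)+R.as_matrix()[:,1]*off,R
def bar_end(s,off=.005):
    """bar ends in rack frame from the tool pose, assuming the bar along tool x, centred"""
    T=toolT(s);c=T[:3,3]+T[:3,1]*off;o=[]
    for k in(.12,0,-.12):
        p=c+T[:3,0]*k-[*RK,0];a=np.radians(RY);o.append(np.round([np.cos(a)*p[0]+np.sin(a)*p[1],-np.sin(a)*p[0]+np.cos(a)*p[1],p[2]],4).tolist())
    print("bar foot/mid/top in rack",o)
E
cat > pl.py <<'E'
from h import *
import sys
yr=float(sys.argv[1]);s=st();bar_end(s)
chain([(n,*seat(yr,x,z,l)) for n,x,z,l in(('pre',-.002,.236,57),('low',-.002,.136,57),('touch',-.002,.126,57),('lean',-.0005,.1207,52))])
E
python3 pl.py -.11
```

```text
t 12.225 p [0.6276 0.1878 0.278 ] rpy [ -89.6   45.3 -107.4] F [ 0.1  0.9 -2.2] op 0.0199 q [-0.17  0.45  1.5   0.85  1.21 -0.19]
bar foot/mid/top in rack [[-0.1551, -0.1112, 0.1892], [-0.0707, -0.1085, 0.2744], [0.0138, -0.1058, 0.3597]]
pre shift mm [-19.9  75.9   3.1] turn [ 1.1  1.2 11.7]
low shift mm [83.9 54.5 -0. ] turn [0. 0. 0.]
touch shift mm [ 8.4  5.4 -0. ] turn [0. 0. 0.]
lean shift mm [3.2 4.2 0. ] turn [ 0.  0. -5.]
```

apply_moves(plan=[[-0.006, 0.02, 0.001, 0.3, 0.3, 3, 1], [-0.012, 0.04, 0.002, 0.6, 0.6, 6, 1], [-0.018, 0.06, 0.003, 0.9, 1, 9, 1], [-0.02, 0.076, 0.003, 1.1, 1.2, 11.7, 1], [-0.02, 0.076, 0.003, 1.1, 1.2, 11.7, 1]])

```text
time: 12.85
tool_pos: [0.6497, 0.2506, 0.237]
tool_rot: [-1.578, 0.99, -1.91]
contact_force: [0.6, -0.5, -1.6]
opening: 0.0198
```

```bash
python3 pl.py -.11; python3 - <<'E'
from h import *
a=cams.read_camera("side");b=cams.read_camera("top")
cv2.imwrite("pics/st3.png",np.hstack([cv2.resize(a[30:210,120:340],(440,360)),cv2.resize(b[40:270,0:230],(360,360))]))
E
```

```text
t 12.85 p [0.6497 0.2506 0.237 ] rpy [ -90.4   56.7 -109.5] F [ 0.6 -0.5 -1.6] op 0.0198 q [-0.12  0.56  1.59  1.15  1.11 -0.41]
bar foot/mid/top in rack [[-0.0693, -0.1084, 0.1339], [-0.0035, -0.1087, 0.2343], [0.0623, -0.109, 0.3346]]
pre shift mm [-2.3  0.3  1.3] turn [ 0.2 -0.1  0.3]
low shift mm [83.9 54.5 -0. ] turn [0. 0. 0.]
touch shift mm [ 8.4  5.4 -0. ] turn [0. 0. 0.]
lean shift mm [3.2 4.2 0. ] turn [ 0.  0. -5.]
```

View pics/st3.png

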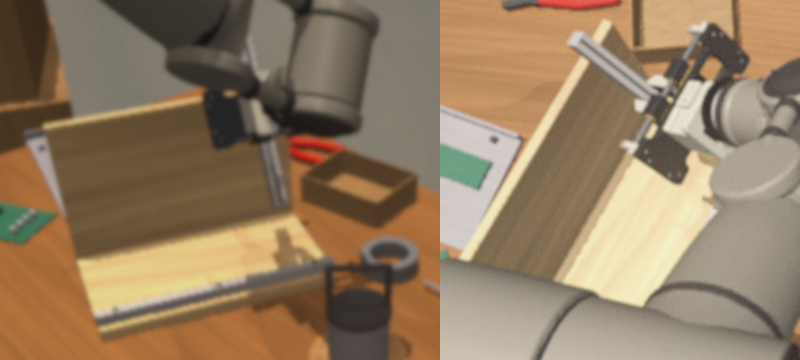

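The bar is held leaning above its slot, with the foot inside the stop line (side crop (280,200)) and the top before the wall. I'll lower it.

apply_moves(plan=[[0.015, 0.01, 0, 0, 0, 0, 1], [0.035, 0.023, 0, 0, 0, 0, 1], [0.055, 0.036, 0, 0, 0, 0, 1], [0.072, 0.047, 0, 0, 0, 0, 1], [0.081, 0.054, 0.001, 0, 0, 0, 1]])

```text
time: 13.58
tool_pos: [0.652, 0.2503, 0.1413]
tool_rot: [-1.571, 0.992, -1.906]
contact_force: [-0.1, 0.4, -1.9]
opening: 0.02
```

```bash
python3 pl.py -.11
```

```text
t 13.575 p [0.652  0.2503 0.1413] rpy [ -90.    56.8 -109.2] F [-0.1  0.4 -1.9] op 0.02 q [-0.12  0.7   1.65  1.26  1.03 -0.63]
bar foot/mid/top in rack [[-0.0687, -0.111, 0.0381], [-0.003, -0.111, 0.1386], [0.0627, -0.111, 0.239]]
pre shift mm [-82.1 -52.5  -1. ] turn [ 0.  -0.   0.2]
low shift mm [83.9 54.5 -0. ] turn [0. 0. 0.]
touch shift mm [ 8.4  5.4 -0. ] turn [0. 0. 0.]
lean shift mm [3.2 4.2 0. ] turn [ 0.  0. -5.]
```

apply_moves(plan=[[0.0025, 0.0016, 0, 0, 0, 0, 1], [0.005, 0.0032, 0, 0, 0, 0, 1], [0.0075, 0.0048, 0, 0, 0, 0, 1], [0.0095, 0.006, 0, 0, 0, 0, 1], [0.0095, 0.006, 0, 0, 0, 0, 1]])

```text
time: 14.2
tool_pos: [0.6515, 0.2506, 0.13]
tool_rot: [-1.573, 0.992, -1.908]
contact_force: [0.1, -0.8, -1.8]
opening: 0.0196
```

```bash
python3 pl.py -.11
```

```text
t 14.2 p [0.6515 0.2506 0.13  ] rpy [ -90.1   56.8 -109.3] F [ 0.1 -0.8 -1.8] op 0.0196 q [-0.12  0.72  1.66  1.27  1.03 -0.66]
bar foot/mid/top in rack [[-0.0685, -0.1103, 0.0268], [-0.0028, -0.1104, 0.1273], [0.0628, -0.1105, 0.2277]]
pre shift mm [-91.5 -58.7  -0.6] turn [ 0.  -0.1  0.2]
low shift mm [83.9 54.5 -0. ] turn [0. 0. 0.]
touch shift mm [ 8.4  5.4 -0. ] turn [0. 0. 0.]
lean shift mm [3.2 4.2 0. ] turn [ 0.  0. -5.]
```

apply_moves(plan=[[0.001, 0.001, 0, 0, 0, -1, 1], [0.002, 0.002, 0, 0, 0, -2, 1], [0.003, 0.003, 0, 0, 0, -3, 1], [0.004, 0.0045, 0, 0, 0, -4.5, 1], [0.004, 0.0052, 0, 0, 0, -5, 1]])

```text
time: 14.82
tool_pos: [0.6524, 0.2534, 0.1246]
tool_rot: [-1.571, 0.905, -1.905]
contact_force: [1.5, 3.7, 0.4]
opening: 0.019
```

```bash
python3 pl.py -.11
```

```text
t 14.825 p [0.6524 0.2534 0.1246] rpy [ -90.    51.9 -109.2] F [1.5 3.7 0.4] op 0.019 q [-0.09  0.7   1.63  1.18  0.97 -0.55]
bar foot/mid/top in rack [[-0.0743, -0.1104, 0.0271], [-0.0002, -0.1104, 0.1215], [0.0739, -0.1103, 0.2159]]
pre shift mm [-88.4 -72.1  -0.4] turn [0.1 0.  5.1]
low shift mm [83.9 54.5 -0. ] turn [0. 0. 0.]
touch shift mm [ 8.4  5.4 -0. ] turn [0. 0. 0.]
lean shift mm [3.2 4.2 0. ] turn [ 0.  0. -5.]
```

apply_moves(plan=[[0, 0, 0, 0, 0, 0, 0.5], [0, 0, 0, 0, 0, 0, 0.2], [0, 0, 0, 0, 0, 0, 0], [0, 0, 0, 0, 0, 0, 0], [0, 0, 0, 0, 0, 0, 0]])

```text
time: 15.45
tool_pos: [0.6522, 0.2525, 0.1238]
tool_rot: [-1.573, 0.905, -1.908]
contact_force: [0.8, -0.3, 1.2]
opening: 0.0459
```

apply_moves(plan=[[0, -0.015, 0, 0, 0, 0, 0], [0, -0.04, 0, 0, 0, 0, 0], [0, -0.08, 0, 0, 0, 0, 0], [0, -0.13, 0, 0, 0, 0, 0], [0, -0.18, 0, 0, 0, 0, 0]])

```text
time: 16.08
tool_pos: [0.6049, 0.1166, 0.2371]
tool_rot: [-1.571, 0.904, -1.907]
contact_force: [0.3, -0.2, 0.4]
opening: 0.0461
```

```bash
python3 pl.py 0; python3 - <<'E'
from h import *
cv2.imwrite("pics/w3.png",cams.read_camera("wrist"));a=cams.read_camera("side");cv2.imwrite("pics/side3.png",a)
w=cv2.imread("pics/w3.png");cv2.imwrite("pics/st4.png",np.hstack([cv2.resize(w,(400,300)),cv2.resize(a[60:240,120:360],(400,300))]))
chain([('hoverB',[.559,-.2418,.17],pose(-89))])
E
```

```text
t 16.075 p [0.6049 0.1166 0.2371] rpy [ -90.    51.8 -109.3] F [ 0.3 -0.2  0.4] op 0.0461 q [-0.35  0.49  1.65  0.98  1.24 -0.47]
bar foot/mid/top in rack [[-0.2192, -0.1105, 0.1397], [-0.145, -0.1105, 0.234], [-0.0708, -0.1106, 0.3283]]
pre shift mm [ -89.5  111.1 -110.6] turn [-0.  -0.   5.2]
low shift mm [83.9 54.5 -0. ] turn [0. 0. 0.]
touch shift mm [ 8.4  5.4 -0. ] turn [0. 0. 0.]
lean shift mm [3.2 4.2 0. ] turn [ 0.  0. -5.]
hoverB shift mm [ 272.3 -233.1   73.4] turn [ -9.6 -18.9 -51.2]
```

View pics/st4.png

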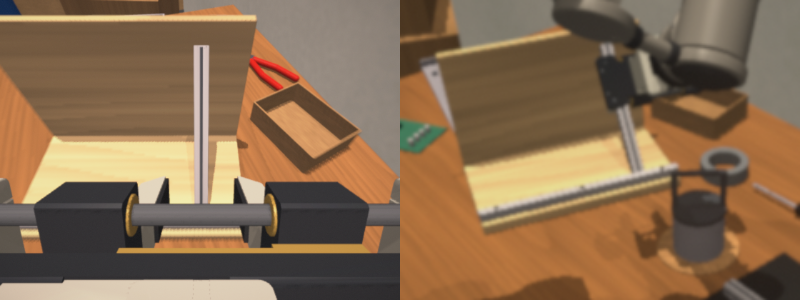

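Bar 1 stands leaning square: the wrist view shows it upright against the wall at (202,120), with its foot at the stop. Next is the middle bar, going round high over the tin.

```bash
python3 - <<'E'
from h import *
chain([('M',[.54,-.03,.36],pose(-98,0,22)),('hoverB',[.559,-.2418,.17],pose(-89))])
E
```

```text
M shift mm [   3.  -198.9  -14. ] turn [ -7.3  -9.1 -29.7]
hoverB shift mm [263.2  98.6  48.3] turn [ -1.7  -8.9 -22. ]
```

apply_moves(plan=[[0, -0.05, -0.003, -1.8, -2.3, -7.4, 0], [0.001, -0.1, -0.007, -3.6, -4.5, -14.8, -0.3], [0.002, -0.15, -0.01, -5.5, -6.8, -22.3, -0.3], [0.003, -0.199, -0.014, -7.3, -9.1, -29.7, -0.3], [0.003, -0.199, -0.014, -7.3, -9.1, -29.7, -0.3]])

```text
time: 16.8
tool_pos: [0.5409, -0.0273, 0.3592]
tool_rot: [-1.571, 0.382, -1.706]
contact_force: [-0.1, 1.2, 0.3]
opening: 0.0601
```

apply_moves(plan=[[0.05, 0.005, 0.009, -0.3, -1.8, -4.4, -0.3], [0.105, 0.02, 0.018, -0.7, -3.6, -8.8, -0.3], [0.16, 0.04, 0.028, -1, -5.3, -13.2, -0.3], [0.215, 0.065, 0.038, -1.3, -7, -17.6, -0.3], [0.26, 0.09, 0.048, -1.7, -8.9, -22, -0.3]])

```text
time: 17.42
tool_pos: [0.5582, -0.2384, 0.1713]
tool_rot: [-1.58, 0.002, -1.548]
contact_force: [-0.3, 0.2, -0.7]
opening: 0.0596
```

apply_moves(plan=[[0, 0, 0, 0, 0, 0, -0.3], [0, 0, 0, 0, 0, 0, -0.3], [0, 0, 0, 0, 0, 0, -0.3], [0, 0, 0, 0, 0, 0, -0.3], [0, 0, 0, 0, 0, 0, -0.3]])

```text
time: 18.05
tool_pos: [0.5595, -0.2373, 0.1749]
tool_rot: [-1.576, 0.001, -1.547]
contact_force: [0.5, 0.2, 0.3]
opening: 0.0597
```

```bash
python3 - <<'E'
from h import *
barw("pics/w4.png",(.5595,-.2418),-89)
E
```

```text
t 18.05 p [ 0.5595 -0.2373  0.1749] rpy [-90.3   0.1 -88.6] F [0.5 0.2 0.3] op 0.0597 q [-0.53  0.55  1.37 -0.    1.23 -0.55]
expect ends px [[283.0, 64.0], [282.0, 205.0], [281.0, 320.0]]
px [189. 165.] c [ 0.4754 -0.2133] yvals -0.296 -0.131 size [np.float64(0.038), np.float64(0.16)] yaw -87.7
px [280. 159.] c [ 0.5562 -0.2061] yvals -0.29 -0.122 size [np.float64(0.021), np.float64(0.168)] yaw -88.2
```

The wrist view matches the prediction again: bar at px (280,159), 2 mm off centre. I'll go down and grip.

apply_moves(plan=[[0.004, 0.04, -0.002, 0, 0, 0, -0.3], [0.004, 0.08, -0.002, 0, 0, 0, -0.3], [0.004, 0.12, -0.002, 0, 0, 0, -0.3], [0.004, 0.145, -0.002, 0, 0, 0, -0.3], [0.004, 0.153, -0.002, 0, 0, 0, -0.3]])

```text
time: 18.73
tool_pos: [0.5556, -0.2407, 0.0196]
tool_rot: [-1.58, 0.003, -1.547]
contact_force: [-0.2, 0.4, -0.1]
opening: 0.0598
```

apply_moves(plan=[[0, 0.001, 0, 0, 0, 0, -0.3], [0, 0.001, 0, 0, 0, 0, 0.4], [0, 0.001, 0, 0, 0, 0, 1], [0, 0.001, 0, 0, 0, 0, 1], [0, 0.001, 0, 0, 0, 0, 1]], squeeze=45)

```text
time: 19.35
tool_pos: [0.5565, -0.2413, 0.0204]
tool_rot: [-1.577, 0.002, -1.547]
contact_force: [0.6, 0.6, 0.3]
opening: 0.024
```

apply_moves(plan=[[0, 0, 0, 0, 0, 0, 1], [0, 0, 0, 0, 0, 0, 1], [0, -0.01, 0, 0, 0, 0, 1], [0, -0.04, 0, 0, 0, 0, 1], [0, -0.1, 0, 0, 0, 0, 1]])

```text
time: 19.98
tool_pos: [0.5554, -0.2405, 0.1189]
tool_rot: [-1.583, 0.005, -1.547]
contact_force: [2.0, -0.1, -1.8]
opening: 0.0196
```

apply_moves(plan=[[0, -0.05, 0, 0, 0, 0, 1], [0, -0.1, 0, 0, 0, 0, 1], [0, -0.14, 0, 0, 0, 0, 1], [0, -0.18, 0, 0, 0, 0, 1], [0, -0.2, 0, 0, 0, 0, 1]])

```text
time: 20.6
tool_pos: [0.5585, -0.2418, 0.3231]
tool_rot: [-1.574, 0.0, -1.547]
contact_force: [-0.4, -0.0, -2.2]
opening: 0.02
```

```bash
python3 - <<'E'
from h import *
st()
chain([('M',[.46,-.02,.36],pose(-100,0,22)),('pre',*seat(0,-.002,.26,57))])
E
```

```text
t 20.6 p [ 0.5585 -0.2418  0.3231] rpy [-90.2   0.  -88.6] F [-0.4 -0.  -2.2] op 0.02 q [-0.53  0.46  1.11 -0.    1.58 -0.56]
M shift mm [-224.1  -36.5  -93.4] turn [ 2.4 11.2 21.9]
pre shift mm [-258.6  209.4   32.7] turn [ 5.9  7.2 34.9]
```

apply_moves(plan=[[-0.045, -0.007, -0.019, 0.5, 2.2, 4.4, 1], [-0.09, -0.015, -0.037, 1, 4.5, 8.8, 1], [-0.135, -0.022, -0.056, 1.4, 6.7, 13.1, 1], [-0.18, -0.029, -0.075, 1.9, 9, 17.5, 1], [-0.222, -0.036, -0.092, 2.4, 11.2, 21.9, 1]])

```text
time: 21.22
tool_pos: [0.4603, -0.0205, 0.3578]
tool_rot: [-1.574, 0.386, -1.748]
contact_force: [-0.2, 0.2, -1.4]
opening: 0.0192
```

apply_moves(plan=[[-0.045, 0.01, 0.005, 1, 1.2, 6, 1], [-0.09, 0.04, 0.011, 2, 2.4, 12, 1], [-0.135, 0.075, 0.017, 3, 3.6, 18, 1], [-0.175, 0.11, 0.022, 4, 4.9, 24, 1], [-0.21, 0.145, 0.027, 5, 6.1, 30, 1]])

```text
time: 21.85
tool_pos: [0.5313, 0.2199, 0.3015]
tool_rot: [-1.565, 0.911, -1.878]
contact_force: [1.3, 1.2, -1.8]
opening: 0.0201
```

```bash
python3 pl.py 0
```

```text
t 21.85 p [0.5313 0.2199 0.3015] rpy [ -89.7   52.2 -107.6] F [ 1.3  1.2 -1.8] op 0.0201 q [-0.19  0.27  1.79  1.01  1.19 -0.34]
bar foot/mid/top in rack [[-0.1451, -0.0091, 0.2036], [-0.0716, -0.007, 0.2984], [0.0019, -0.0049, 0.3932]]
pre shift mm [ 7.  93.4 -5.7] turn [1.  0.9 4.8]
low shift mm [83.9 54.5 -0. ] turn [0. 0. 0.]
touch shift mm [ 8.4  5.4 -0. ] turn [0. 0. 0.]
lean shift mm [3.2 4.2 0. ] turn [ 0.  0. -5.]
```

apply_moves(plan=[[0.001, 0.023, -0.001, 0.3, 0.2, 1.2, 1], [0.003, 0.047, -0.003, 0.5, 0.5, 2.4, 1], [0.005, 0.07, -0.004, 0.8, 0.7, 3.6, 1], [0.007, 0.093, -0.006, 1, 0.9, 4.8, 1], [0.007, 0.093, -0.006, 1, 0.9, 4.8, 1]])

```text
time: 22.48
tool_pos: [0.5457, 0.2867, 0.2374]
tool_rot: [-1.576, 0.991, -1.908]
contact_force: [-0.6, 0.4, -1.6]
opening: 0.0198
```

apply_moves(plan=[[0.015, 0.01, 0, 0, 0, 0, 1], [0.035, 0.023, 0, 0, 0, 0, 1], [0.055, 0.036, 0, 0, 0, 0, 1], [0.07, 0.0455, 0, 0, 0, 0, 1], [0.078, 0.0505, 0, 0, 0, 0, 1]])

```text
time: 23.1
tool_pos: [0.5471, 0.2852, 0.1459]
tool_rot: [-1.57, 0.993, -1.905]
contact_force: [0.1, -0.0, -1.1]
opening: 0.0198
```

```bash
python3 pl.py 0
```

```text
t 23.1 p [0.5471 0.2852 0.1459] rpy [ -90.    56.9 -109.1] F [ 0.1 -0.  -1.1] op 0.0198 q [-0.07  0.57  1.95  1.39  0.96 -0.81]
bar foot/mid/top in rack [[-0.0701, -0.0006, 0.0426], [-0.0045, -0.0005, 0.1431], [0.061, -0.0004, 0.2436]]
pre shift mm [-79.1 -48.6  -0.5] turn [0.  0.  0.1]
low shift mm [83.9 54.5 -0. ] turn [0. 0. 0.]
touch shift mm [ 8.4  5.4 -0. ] turn [0. 0. 0.]
lean shift mm [3.2 4.2 0. ] turn [ 0.  0. -5.]
```

apply_moves(plan=[[0.003, 0.0025, 0, 0, 0, 0, 1], [0.006, 0.005, 0, 0, 0, 0, 1], [0.009, 0.0075, 0, 0, 0, 0, 1], [0.012, 0.01, 0, 0, 0, 0, 1], [0.012, 0.01, 0, 0, 0, 0, 1]])

```text
time: 23.72
tool_pos: [0.5472, 0.2875, 0.1301]
tool_rot: [-1.572, 0.993, -1.906]
contact_force: [-0.6, 0.3, -1.8]
opening: 0.0194
```

```bash
python3 - <<'E'
from h import *
s=st();bar_end(s);chain([('lean',*seat(0,-.0005,.1212,52))])
E
```

```text
t 23.725 p [0.5472 0.2875 0.1301] rpy [ -90.1   56.9 -109.2] F [-0.6  0.3 -1.8] op 0.0194 q [-0.07  0.6   1.95  1.42  0.96 -0.86]
bar foot/mid/top in rack [[-0.0679, 0.0002, 0.0268], [-0.0023, 0.0002, 0.1273], [0.0633, 0.0002, 0.2278]]
lean shift mm [3.7 4.9 0.2] turn [ 0.1 -0.  -4.9]
```

apply_moves(plan=[[0.001, 0.001, 0, 0, 0, -1, 1], [0.002, 0.002, 0, 0, 0, -2, 1], [0.003, 0.003, 0, 0, 0, -3, 1], [0.004, 0.0045, 0, 0, 0, -4.5, 1], [0.004, 0.005, 0, 0, 0, -5, 1]])

```text
time: 24.35
tool_pos: [0.5481, 0.2897, 0.1246]
tool_rot: [-1.569, 0.905, -1.904]
contact_force: [1.3, 1.0, 0.4]
opening: 0.0194
```

apply_moves(plan=[[0, 0, 0, 0, 0, 0, 0.5], [0, 0, 0, 0, 0, 0, 0.2], [0, 0, 0, 0, 0, 0, 0], [0, 0, 0, 0, 0, 0, 0], [0, 0, 0, 0, 0, 0, 0]])

```text
time: 24.98
tool_pos: [0.5479, 0.2893, 0.1241]
tool_rot: [-1.571, 0.905, -1.906]
contact_force: [-0.0, 1.0, 0.0]
opening: 0.0459
```

apply_moves(plan=[[0, -0.015, 0, 0, 0, 0, 0], [0, -0.04, 0, 0, 0, 0, 0], [0, -0.08, 0, 0, 0, 0, 0], [0, -0.13, 0, 0, 0, 0, 0], [0, -0.18, 0, 0, 0, 0, 0]])

```text
time: 25.6
tool_pos: [0.5005, 0.154, 0.2366]
tool_rot: [-1.571, 0.904, -1.906]
contact_force: [0.6, -0.1, 0.5]
opening: 0.0457
```

```bash
python3 - <<'E'
from h import *
s=st();w=cams.read_camera("wrist");a=cams.read_camera("side");cv2.imwrite("pics/side5.png",a)
cv2.imwrite("pics/st5.png",np.hstack([cv2.resize(w,(400,300)),cv2.resize(a[60:330,120:480],(400,300))]))
chain([('M',[.45,-.03,.36],pose(-98,0,22)),('hoverA',[.4695,-.254,.17],pose(-89))])
E
```

```text
t 25.6 p [0.5005 0.154  0.2366] rpy [ -90.    51.8 -109.2] F [ 0.6 -0.1  0.5] op 0.0457 q [-0.35  0.32  1.94  1.02  1.18 -0.58]
M shift mm [  21.3 -223.8   11.9] turn [ -7.2  -9.  -29.7]
hoverA shift mm [274.3  94.1  50.5] turn [ -1.7  -8.9 -22. ]
```

View pics/st5.png

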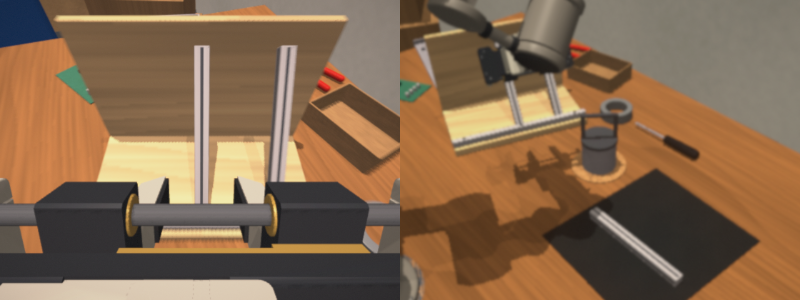

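Both bars lean square (wrist px (202,120) and (282,115)). The tin is on the pad and the last bar hasn't moved. Fetching it now.

apply_moves(plan=[[0.005, -0.05, 0.003, -1.8, -2.3, -7.4, 0], [0.01, -0.11, 0.006, -3.6, -4.5, -14.8, -0.3], [0.016, -0.17, 0.009, -5.5, -6.8, -22.3, -0.3], [0.021, -0.224, 0.012, -7.2, -9, -29.7, -0.3], [0.021, -0.224, 0.012, -7.2, -9, -29.7, -0.3]])

```text
time: 26.32
tool_pos: [0.4515, -0.0284, 0.3595]
tool_rot: [-1.571, 0.383, -1.708]
contact_force: [-0.6, -0.1, -0.8]
opening: 0.0595
```

apply_moves(plan=[[0.05, 0.005, 0.009, -0.3, -1.8, -4.4, -0.3], [0.105, 0.02, 0.018, -0.7, -3.6, -8.8, -0.3], [0.16, 0.04, 0.028, -1, -5.3, -13.2, -0.3], [0.215, 0.065, 0.038, -1.3, -7, -17.6, -0.3], [0.268, 0.088, 0.049, -1.7, -8.9, -22, -0.3]])

```text
time: 26.95
tool_pos: [0.4683, -0.2466, 0.1716]
tool_rot: [-1.578, 0.003, -1.548]
contact_force: [0.5, 0.5, 0.6]
opening: 0.0596
```

apply_moves(plan=[[0, 0, 0, 0, 0, 0, -0.3], [0, 0, 0, 0, 0, 0, -0.3], [0, 0, 0, 0, 0, 0, -0.3], [0, 0, 0, 0, 0, 0, -0.3], [0, 0, 0, 0, 0, 0, -0.3]])

```text
time: 27.58
tool_pos: [0.4693, -0.2465, 0.1751]
tool_rot: [-1.575, 0.001, -1.549]
contact_force: [-1.0, -0.9, -0.3]
opening: 0.0597
```

```bash
python3 - <<'E'
from h import *
barw("pics/w6.png",(.4695,-.254),-89)
E
```

```text
t 27.575 p [ 0.4693 -0.2465  0.1751] rpy [-90.2   0.1 -88.8] F [-1.  -0.9 -0.3] op 0.0597 q [-0.63  0.41  1.6  -0.    1.13 -0.65]
expect ends px [[283.0, 67.0], [282.0, 208.0], [282.0, 322.0]]
px [281. 161.] c [ 0.4676 -0.2169] yvals -0.3 -0.134 size [np.float64(0.021), np.float64(0.165)] yaw -88.2
```

apply_moves(plan=[[0.007, 0.04, -0.001, 0, 0, 0, -0.3], [0.007, 0.08, -0.001, 0, 0, 0, -0.3], [0.007, 0.12, -0.001, 0, 0, 0, -0.3], [0.007, 0.145, -0.001, 0, 0, 0, -0.3], [0.007, 0.153, -0.001, 0, 0, 0, -0.3]])

```text
time: 28.25
tool_pos: [0.4668, -0.253, 0.0201]
tool_rot: [-1.578, 0.004, -1.549]
contact_force: [0.1, 0.1, 0.1]
opening: 0.06
```

apply_moves(plan=[[0, 0.001, 0, 0, 0, 0, -0.3], [0, 0.001, 0, 0, 0, 0, 0.4], [0, 0.001, 0, 0, 0, 0, 1], [0, 0.001, 0, 0, 0, 0, 1], [0, 0.001, 0, 0, 0, 0, 1]], squeeze=45)

```text
time: 28.88
tool_pos: [0.4676, -0.2535, 0.0207]
tool_rot: [-1.576, 0.002, -1.549]
contact_force: [0.1, -0.5, 0.1]
opening: 0.0242
```

apply_moves(plan=[[0, 0, 0, 0, 0, 0, 1], [0, 0, 0, 0, 0, 0, 1], [0, -0.01, 0, 0, 0, 0, 1], [0, -0.04, 0, 0, 0, 0, 1], [0, -0.1, 0, 0, 0, 0, 1]])

```text
time: 29.5
tool_pos: [0.4666, -0.2526, 0.1197]
tool_rot: [-1.581, 0.006, -1.549]
contact_force: [-0.0, -0.5, -2.1]
opening: 0.0199
```

apply_moves(plan=[[0, -0.05, 0, 0, 0, 0, 1], [0, -0.1, 0, 0, 0, 0, 1], [0, -0.14, 0, 0, 0, 0, 1], [0, -0.18, 0, 0, 0, 0, 1], [0, -0.2, 0, 0, 0, 0, 1]])

```text
time: 30.12
tool_pos: [0.4692, -0.2541, 0.3231]
tool_rot: [-1.573, -0.0, -1.549]
contact_force: [0.5, -0.4, -2.6]
opening: 0.02
```

```bash
python3 - <<'E'
from h import *
st()
chain([('M',[.40,-.02,.37],pose(-100,0,22)),('pre',*seat(.105,-.002,.26,57))])
E
```

```text
t 30.125 p [ 0.4692 -0.2541  0.3231] rpy [-90.1  -0.  -88.8] F [ 0.5 -0.4 -2.6] op 0.02 q [-0.64  0.31  1.34 -0.    1.5  -0.66]
M shift mm [-235.5  -46.7  -64.2] turn [ 2.3 11.1 21.9]
pre shift mm [-280.1  228.9  -11.9] turn [ 5.9  7.2 34.9]
```

apply_moves(plan=[[-0.045, -0.009, -0.007, 0.5, 2.2, 4.4, 1], [-0.09, -0.018, -0.014, 1, 4.5, 8.8, 1], [-0.14, -0.028, -0.021, 1.4, 6.7, 13.1, 1], [-0.19, -0.038, -0.028, 1.9, 9, 17.5, 1], [-0.235, -0.047, -0.034, 2.3, 11.1, 21.9, 1]])

```text
time: 30.75
tool_pos: [0.4295, -0.0182, 0.3688]
tool_rot: [-1.574, 0.387, -1.748]
contact_force: [-0.1, 0.4, -1.7]
opening: 0.0194
```

```bash
python3 pl.py .095
```

```text
t 30.75 p [ 0.4295 -0.0182  0.3688] rpy [ -90.2   22.2 -100.1] F [-0.1  0.4 -1.7] op 0.0194 q [-0.49  0.1   1.55  0.37  1.62 -0.32]
bar foot/mid/top in rack [[-0.4418, -0.0064, 0.3189], [-0.332, 0.0111, 0.3641], [-0.2223, 0.0286, 0.4094]]
pre shift mm [-262.9  247.6  -30.7] turn [ 6.   7.  34.8]
low shift mm [83.9 54.5 -0. ] turn [0. 0. 0.]
touch shift mm [ 8.4  5.4 -0. ] turn [0. 0. 0.]
lean shift mm [3.2 4.2 0. ] turn [ 0.  0. -5.]
```

apply_moves(plan=[[-0.045, 0.01, -0.005, 1, 1.2, 6, 1], [-0.09, 0.035, -0.01, 2, 2.4, 12, 1], [-0.135, 0.07, -0.015, 3, 3.6, 18, 1], [-0.175, 0.11, -0.02, 4, 4.8, 24, 1], [-0.21, 0.15, -0.025, 5, 6, 30, 1]])

```text
time: 31.38
tool_pos: [0.4489, 0.2329, 0.3078]
tool_rot: [-1.562, 0.911, -1.875]
contact_force: [0.9, 0.6, -1.6]
opening: 0.0194
```

```bash
python3 pl.py .095
```

```text
t 31.375 p [0.4489 0.2329 0.3078] rpy [ -89.5   52.2 -107.4] F [ 0.9  0.6 -1.6] op 0.0194 q [-0.2   0.12  1.97  1.02  1.18 -0.38]
bar foot/mid/top in rack [[-0.1599, 0.0729, 0.2099], [-0.0864, 0.0752, 0.3048], [-0.0129, 0.0774, 0.3996]]
pre shift mm [  2.7 109.2 -18.2] turn [1.  1.1 4.8]
low shift mm [83.9 54.5 -0. ] turn [0. 0. 0.]
touch shift mm [ 8.4  5.4 -0. ] turn [0. 0. 0.]
lean shift mm [3.2 4.2 0. ] turn [ 0.  0. -5.]
```

apply_moves(plan=[[0.001, 0.027, -0.004, 0.3, 0.3, 1.2, 1], [0.001, 0.054, -0.009, 0.5, 0.5, 2.4, 1], [0.002, 0.082, -0.014, 0.8, 0.8, 3.6, 1], [0.003, 0.109, -0.018, 1, 1.1, 4.8, 1], [0.003, 0.109, -0.018, 1, 1.1, 4.8, 1]])

```text
time: 32.0
tool_pos: [0.4566, 0.3179, 0.2372]
tool_rot: [-1.579, 0.991, -1.911]
contact_force: [-0.8, -0.7, -1.0]
opening: 0.0195
```

apply_moves(plan=[[0.015, 0.01, 0, 0, 0, 0, 1], [0.035, 0.023, 0, 0, 0, 0, 1], [0.055, 0.036, 0, 0, 0, 0, 1], [0.07, 0.0455, 0, 0, 0, 0, 1], [0.078, 0.0505, 0, 0, 0, 0, 1]])

```text
time: 32.62
tool_pos: [0.4582, 0.3164, 0.1457]
tool_rot: [-1.573, 0.993, -1.908]
contact_force: [0.1, 0.1, -1.7]
opening: 0.0194
```

```bash
python3 pl.py .095
```

```text
t 32.625 p [0.4582 0.3164 0.1457] rpy [ -90.1   56.9 -109.3] F [ 0.1  0.1 -1.7] op 0.0194 q [-0.01  0.49  2.17  1.55  0.92 -0.98]
bar foot/mid/top in rack [[-0.0699, 0.0939, 0.0425], [-0.0043, 0.0937, 0.143], [0.0612, 0.0936, 0.2435]]
pre shift mm [-79.2 -48.8  -1.4] turn [ 0.  -0.1  0.1]
low shift mm [83.9 54.5 -0. ] turn [0. 0. 0.]
touch shift mm [ 8.4  5.4 -0. ] turn [0. 0. 0.]
lean shift mm [3.2 4.2 0. ] turn [ 0.  0. -5.]
```

Same state as the second bar at this point, so I use the same seating sequence.

apply_moves(plan=[[0.003, 0.0025, 0, 0, 0, 0, 1], [0.006, 0.005, 0, 0, 0, 0, 1], [0.009, 0.0075, 0, 0, 0, 0, 1], [0.012, 0.01, 0, 0, 0, 0, 1], [0.012, 0.01, 0, 0, 0, 0, 1]])

```text
time: 33.25
tool_pos: [0.4582, 0.3187, 0.13]
tool_rot: [-1.575, 0.993, -1.909]
contact_force: [0.7, 0.3, -2.5]
opening: 0.0195
```

```bash
python3 - <<'E'
from h import *
s=st();bar_end(s);chain([('lean',*seat(.095,-.0005,.1212,52))])
E
```

```text
t 33.25 p [0.4582 0.3187 0.13  ] rpy [ -90.2   56.9 -109.4] F [ 0.7  0.3 -2.5] op 0.0195 q [-0.    0.53  2.18  1.59  0.91 -1.03]
bar foot/mid/top in rack [[-0.0676, 0.0947, 0.0267], [-0.0021, 0.0945, 0.1272], [0.0634, 0.0943, 0.2277]]
lean shift mm [ 3.7  4.7 -0.5] turn [ 0.1 -0.1 -4.9]
```

apply_moves(plan=[[0.001, 0.001, 0, 0, 0, -1, 1], [0.002, 0.002, 0, 0, 0, -2, 1], [0.003, 0.003, 0, 0, 0, -3, 1], [0.004, 0.0045, 0, 0, 0, -4.5, 1], [0.004, 0.005, 0, 0, 0, -5, 1]])

```text
time: 33.88
tool_pos: [0.4592, 0.3209, 0.1246]
tool_rot: [-1.572, 0.906, -1.906]
contact_force: [1.3, 3.5, 2.2]
opening: 0.0199
```

apply_moves(plan=[[0, 0, 0, 0, 0, 0, 0.5], [0, 0, 0, 0, 0, 0, 0.2], [0, 0, 0, 0, 0, 0, 0], [0, 0, 0, 0, 0, 0, 0], [0, 0, 0, 0, 0, 0, 0]])

```text
time: 34.5
tool_pos: [0.4588, 0.3205, 0.1239]
tool_rot: [-1.574, 0.906, -1.909]
contact_force: [0.2, 0.5, 1.0]
opening: 0.0457
```

apply_moves(plan=[[0, -0.015, 0, 0, 0, 0, 0], [0, -0.04, 0, 0, 0, 0, 0], [0, -0.08, 0, 0, 0, 0, 0], [0, -0.13, 0, 0, 0, 0, 0], [0, -0.18, 0, 0, 0, 0, 0]])

```text
time: 35.12
tool_pos: [0.4117, 0.1857, 0.2358]
tool_rot: [-1.575, 0.905, -1.909]
contact_force: [1.4, -1.8, 1.0]
opening: 0.0457
```

apply_moves(plan=[[0, -0.05, 0, 0, 0, -6, 0], [0, -0.1, 0, 0, 0, -12, 0], [0, -0.15, 0, 0, 0, -18, 0], [0, -0.2, 0, 0, 0, -24, 0], [0, -0.22, 0, 0, 0, -30, 0]])

```text
time: 35.75
tool_pos: [0.3557, 0.0213, 0.3726]
tool_rot: [-1.57, 0.378, -1.909]
contact_force: [0.5, 0.3, -0.8]
opening: 0.0458
```

```bash
python3 - <<'E'
from h import *
s=st();a=cams.read_camera("side");b=cams.read_camera("top");w=cams.read_camera("wrist")
cv2.imwrite("pics/side7.png",a);cv2.imwrite("pics/top7.png",b);cv2.imwrite("pics/w7.png",w)
cv2.imwrite("pics/st7.png",np.hstack([cv2.resize(b,(400,300)),cv2.resize(a[60:240,120:360],(400,300))]))
E
```

```text
t 35.75 p [0.3557 0.0213 0.3726] rpy [ -89.9   21.6 -109.4] F [ 0.5  0.3 -0.8] op 0.0458 q [-0.5  -0.11  1.74  0.37  1.58 -0.17]
```

View pics/st7.png

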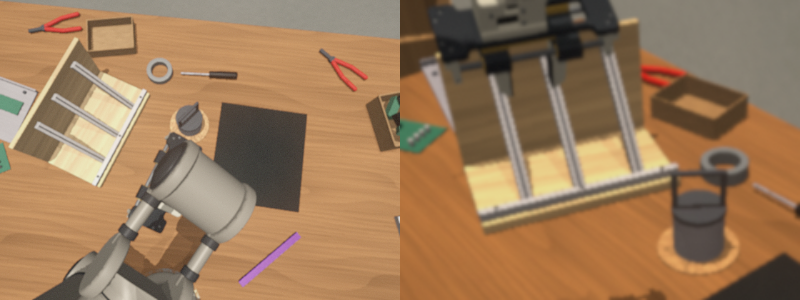

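All three bars lean in the rack and the tin is on the pad. The mat is empty, and the driver, tape and purple bar haven't moved. One numeric check of the bar ends and tin before I hand in.

```bash
python3 - <<'E'
from h import *
im=cams.read_camera("top");cv2.imwrite("pics/top8.png",im);h=cv2.cvtColor(im,cv2.COLOR_BGR2HSV)
m=((h[...,1]<60)&(h[...,2]>90)).astype(np.uint8);m[:,215:]=0;m[270:]=0
poly=proj("top",[rk(-.083,-.175,.03),rk(-.083,.175,.03),rk(.08,.175,.23),rk(.08,-.175,.23)]).astype(np.int32)
k=np.zeros_like(m);cv2.fillPoly(k,[poly],1);m=cv2.morphologyEx(m*k,cv2.MORPH_CLOSE,np.ones((3,3),np.uint8))
for c in cv2.findContours(m,cv2.RETR_EXTERNAL,cv2.CHAIN_APPROX_NONE)[0]:
    if cv2.contourArea(c)<200: continue
    r=cv2.minAreaRect(c);bx=cv2.boxPoints(r);e=sorted([(bx[0]+bx[1])/2,(bx[1]+bx[2])/2,(bx[2]+bx[3])/2,(bx[3]+bx[0])/2],key=lambda p:p[0])
    print("seen top/foot",e[0].round(1),e[-1].round(1),np.round(r[1]))
n=np.array([-.0077,0.,.0064])
for y in(-.1105,0,.0945): print("seated predicts top/foot",y,proj("top",[rk(.077-.0077,y,.2164),rk(-.077-.0077,y,.0324)]).round(1).tolist())
# tin: dark lid
d=((h[...,2]<95)&(h[...,1]<90)).astype(np.uint8);d[:, :240]=0;d[:,300:]=0;d[:135]=0;d[205:]=0
cs=cv2.findContours(cv2.morphologyEx(d,cv2.MORPH_OPEN,np.ones((3,3),np.uint8)),cv2.RETR_EXTERNAL,cv2.CHAIN_APPROX_NONE)[0]
c=max(cs,key=cv2.contourArea);print("tin blob",cv2.contourArea(c),cv2.boundingRect(c),"pred lid centre",proj("top",[.594,-.014,.088]),"bottom",proj("top",[.594,-.014,.004]),"pad",proj("top",[.592,-.015,.004]))
st()
E
```

```text
seen top/foot [ 87. 236.] [101.6 214.1] [12. 26.]
seen top/foot [ 67.4 139.7] [164.4 192. ] [110. 148.]
seated predicts top/foot -0.1105 [[105.5, 90.9], [188.0, 149.8]]
seated predicts top/foot 0 [[78.4, 136.3], [166.4, 189.7]]
seated predicts top/foot 0.0945 [[54.3, 176.8], [147.2, 225.0]]
tin blob 204.0 (240, 187, 23, 18) pred lid centre [[263.8478 163.7287]] bottom [[264.9967 173.7896]] pad [[265.3067 174.6094]]
t 35.95 p [0.3556 0.0239 0.3703] rpy [ -90.2   22.  -109.2] F [-0.8  0.4 -0.6] op 0.0459 q [-0.49 -0.11  1.74  0.38  1.57 -0.17]
```

The mask merged the bars and missed the tin, so I overlay the predicted seated points on a crop and look at that instead.

```bash
python3 - <<'E'
from h import *
im=cv2.imread("pics/top8.png");f=4
a=cv2.resize(im[70:240,20:220],None,fx=f,fy=f,interpolation=cv2.INTER_CUBIC)[:600]
for y in(-.1105,0,.0945):
    for p in proj("top",[rk(.077-.0077,y,.2164),rk(-.077-.0077,y,.0324)]): cv2.circle(a,tuple(int(v) for v in (p-[20,70]+.5)*f),4,(0,0,255),-1)
b=cv2.resize(im[130:210,230:310],(200,200),interpolation=cv2.INTER_CUBIC)
q=(proj("top",[.592,-.015,.088])[0]-[230,130])*2.5;cv2.circle(b,tuple(int(v) for v in q),3,(0,0,255),-1)
a[:200,600:]=b;cv2.imwrite("pics/chk.png",a)
E
```

```text
(no output)
```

View pics/chk.png

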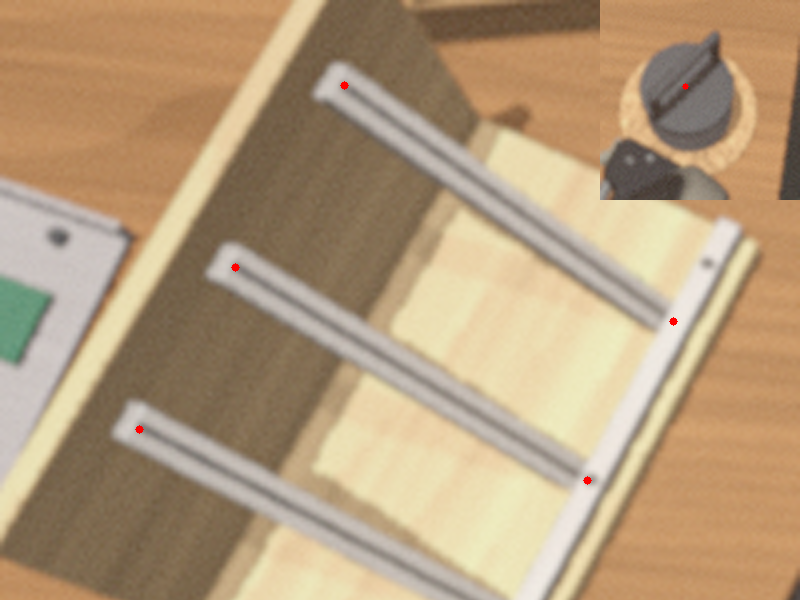

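The upper ends sit within about 1–3 camera pixels of the seated prediction and the feet run in to the stop strip. The tin's lid is centred on the pad's predicted point. Handing in.

```bash
python3 -c "
from cell import robot
print(robot.hand_in(), robot.observe()['time'])"
```

```text
the job is handed in; nothing more can be done
the job is handed in; nothing more can be done
```

I lifted the tin out of the rack by its handle with the gripper tilted 25° and stood it on the cork pad. Then I leaned all three bars in the rack at about y −110, 0 and +95 mm in the rack frame; the fourth bar is absent. I handed in at about 36 s; it gave no verdict.

- **Bars:** in the final top view their upper ends lie within about 1–3 px of the fully seated position. Where I could see the feet, they reach the stop strip. The third bar's foot lay outside my last crop; I saw it only in the earlier side view.
- **Tin:** it stands upright, with its lid centred over the pad.
- **Robot:** it was clear of everything, with wrist force under 1.5 N.
- **Other objects:** the driver, tape roll and purple bar showed no movement in the last full top view. No bar was knocked and the grip never slackened.
- **Failed check:** my last automatic colour mask merged two bars and missed the tin, so I compared the overlay by eye instead.

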